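# Hang the dip baskets on their drain stands

### The arm

A 7-joint arm with a two-finger parallel gripper is mounted at the origin on the work surface. World frame = base frame: x ahead of the robot, y to its left, z up, the work surface at z = 0. Lengths are in m, angles in rad, forces in N, time in s.
With the tool pointing down it reaches from about 0.4 to 0.875 m from the base axis. Payload 19.3 kg.
Tool frame: the origin (TCP) lies at the very end of the fingers, on their centre line; the grasp point (between the pads) lies 19 mm behind it; z points along the fingers, y is the line along which they close (so a half turn about z gives the same grasp; the last joint's range is limited). The gripper opens to 85 mm and grips with 20 to 120 N. Pads are 22 mm wide; open, the fingers measure 114 mm over their backs; the gripper's body (76 mm by 85 mm) begins 54 mm behind the grasp point. The pads swing forward as they close: fully open they stand 13 mm farther back than shut.
Start: joints at [1.048, 0.521, -0.036, 1.599, 0.021, 1.021, -0.113], TCP at [0.273, -0.562, 0.231] pointing down, gripper open.
Joint ranges: [-2.91, 2.91], [-0.3, 2.13], [-1.5, 1.42], [0.17, 2.43], [-1.26, 4.41], [0.16, 1.93], [-2.52, 2.52]. Speed limits (rad/s): [1.89, 1.89, 2.39, 2.39, 3.01, 3.01, 3.01].

### API

Orientations are given as [roll, pitch, yaw] about the fixed x, y, z axes, in that order (R = Rz(yaw) Ry(pitch) Rx(roll)).
In Python, from workcell import monitor, optics, workorder gives the robot as it stands.
- The arm moves only by the tool apply_moves, never from a script. Its arguments are lists of equal length, an entry for each row: "linear": the shift along the tool's x, y, z each as a share of 0.1 m, from -1 to 1, a list of three; "delta_rot": the turn, a rotation vector about the tool's x, y, z each as a share of 120 degrees, from -1 to 1, a list of three. A call has exactly 5 rows; each row is the pose to reach, as a shift and turn from the pose commanded when the call began, along the tool's axes at that moment; what a row does not reach only later rows make up. A row lasts 1/12 s, in which the tool goes at most 41.7 mm and 7.16 degrees, less where a joint would pass 70% of its speed; a pose out of reach is approached as far as the arm can. A call with a number of a shift or a turn outside -1 to 1 is refused whole. A call with a gripper value outside its range is refused whole. "gripper" is the opening, from -1 (shut) to 1 (fully open), set as the call begins (left out, the last holds). The fingers move at their own pace and stop on an object; "force" is the grip in N (left out, the last holds). Time passes only in rows, so rows that repeat a pose let the fingers close, or fill a call up. It gives the time, the measured TCP pose, the force, the opening and the grip force at its end, in the units of the state.
- monitor.observe(): the state, without advancing time (a new reading comes with each control period).
- optics.grab_frame(name): name is "scene" or "side" or "wrist"; returns (picture, depth): 400x640x3 uint8, red, green, blue; 400x640 float32, m along the optical axis (not along the pixel's ray), 0 where there is no reading.
- optics.camera_info(name): a dict with "fx", "fy", "cx", "cy" (pixels), "rvec" (rotation vector, rad) and "tvec" (3), from world to camera coordinates, as OpenCV has them; the wrist camera has in their place "T_tool_cam" (4x4, takes a point from camera to tool coordinates, whose origin is the TCP and whose axes are the flange's). Camera axes: x right, y down, z forward; pixel columns grow to the right and rows downward; lengths in m; the calibration is good to about 2 mm. A picture is of the moment at which its call begins: read the wrist's pose just before it. camera_info takes no time and is no camera call.
- workorder.job_done(): hands the job in; it is judged then, once.
The state is a dict: "clock": time; "qpos": joint angles; "qd": joint speeds; "joint_efforts": joint torques, N m; "position": TCP position; "tool_rot": TCP orientation; "force": force on the tool from outside, world axes, zero at the start; "moment": the same for the moment, N m; "grip_width": finger opening in m; "finger_force": force on a finger pad.
Only numpy, scipy, OpenCV 4.12 (cv2) and the standard library are available. Lean on these libraries where they do the work, as an engineer would, in place of code of your own. Each camera call takes 0.05 s, during which the arm holds its last target. There are 200 camera calls.

### The job

Lift both wire dip baskets out of the sloping draining rack by their black grips and hang each by its two hooks over the bar of the stand it fits: the wide basket between the posts of the wide stand, the narrow basket between the posts of the narrow stand. Do not tip the baskets over on the way, leave them hanging level and still, and leave the bottle, the can and the carton where they are.

Things in the scene. Friction and masses are not known exactly. Their poses are not given: they have to be found in the camera images.
- wide_basket: Wide wire dip basket, 70 (x) by 120 (y) by 42 mm high, small black caps fixed in it, 0.3 kg. Origin: centre of its underside; z up to the grip; starts leaning 30 degrees in the rack. 7 mm wires rise from its two y ends at x = -13 mm, draw in to y = +-27 mm at z = 85 mm and bend over to +x as two hooks (see hook point). Overall height 182 mm. The two baskets differ only in their y length.
- narrow_basket: Narrow wire dip basket, 70 (x) by 76 (y) by 42 mm high, small black caps fixed in it, 0.3 kg. Origin: centre of its underside; z up to the grip; starts leaning 30 degrees in the rack. 7 mm wires rise from its two y ends at x = -13 mm, draw in to y = +-27 mm at z = 85 mm and bend over to +x as two hooks (see hook point). Overall height 182 mm. The two baskets differ only in their y length.
- wide_basket_grip (a point): Centre of the wide basket's flat upright black grip: 12 mm thick (x), 72 mm long (y), 24 mm high (z), at (0, 0, 170 mm) in the basket's frame, same axes. Carried over the hooks on two 7 mm wires at y = +-27 mm; free space between them.
- narrow_basket_grip (a point): Centre of the narrow basket's flat upright black grip: 12 mm thick (x), 72 mm long (y), 24 mm high (z), at (0, 0, 170 mm) in the basket's frame, same axes. Carried over the hooks on two 7 mm wires at y = +-27 mm; free space between them.
- wide_basket_hook (a point): Where the bar's axis lies when the wide basket hangs: (0, 0, 121.5 mm) in the basket's frame, same axes. Hooks: each top is a 90 degree inverted V (peak at z = 138 mm) that centres itself on the bar; gap from upright to lip 19 mm inside, flaring to 30 mm at the lip ends, which reach down to z = 92 mm at x = +24 mm.
- narrow_basket_hook (a point): Where the bar's axis lies when the narrow basket hangs: (0, 0, 121.5 mm) in the basket's frame, same axes. Hooks: each top is a 90 degree inverted V (peak at z = 138 mm) that centres itself on the bar; gap from upright to lip 19 mm inside, flaring to 30 mm at the lip ends, which reach down to z = 92 mm at x = +24 mm.
- wide_stand: Wide drain stand, fixed: aluminium drip tray 110 (x) by 184 (y) by 14 mm high, a steel post 12 mm thick at each y end, 154 mm clear between them, joined at the top by a straight round steel bar 12 mm thick along y, its axis 190 mm above the table. Origin: centre of the tray's underside; z up.
- narrow_stand: Narrow drain stand, fixed: aluminium drip tray 110 (x) by 138 (y) by 14 mm high, a steel post 12 mm thick at each y end, 108 mm clear between them, joined at the top by a straight round steel bar 12 mm thick along y, its axis 190 mm above the table. Origin: centre of the tray's underside; z up.
- wide_stand_rail (a point): Middle of the wide stand's bar, on its axis; y along the bar, z up
- narrow_stand_rail (a point): Middle of the narrow stand's bar, on its axis; y along the bar, z up
- rack: Grey draining rack, fixed: base 250 (x) by 170 mm (y), 12 mm thick, origin under its centre, z up. Two bays one behind the other (x = -55 and +55 mm): plates sloping 30 degrees, falling to -x, with a 16 mm lip on the low edge. A basket stands flat on each plate, so leans 30 degrees to the rack's -x side (towards the robot); which basket is in which bay varies.
- bottle: Bystander: white plastic bottle, 66 mm across, 200 mm tall; origin under its centre
- can: Bystander: bare metal can, 72 mm across, 100 mm tall; origin under its centre
- carton: Bystander: open cardboard carton with black parts, 75 mm (x) by 110 mm (y) by 55 mm high; origin under its centre
Things that resemble listed ones, but are neither listed nor needed, are in the scene too. What is shaped like the narrow_basket but purple or red is not meant.

How it is judged:
By the outcome, as a careful person would: the job done as asked, in the order asked, and still so for the second after the job is handed in, with the robot touching nothing.
It also fails if it takes over 67 s, if anything falls off the work surface, if the arm or the gripper's body presses on something with over 40 N, if the wrist force passes 120 N, or if a joint passes its speed limit or range.

## Working session

There is one attempt and no reset: what is moved stays moved. The work goes in short steps, Python scripts to look and compute and a tool call to move; the robot and the scene stay as the last step left them, time stands still between calls to the robot, and variables do not carry over. Pictures are saved under pics/ and viewed, at most 10 in all, crops included, and the job is handed in when it is done.

Besides the shell and the picture viewer there is one more tool, called after "Call:" as a command line: name --argument value ..., lists and objects as JSON in quotes. apply_moves: Moves the arm, as the interface text tells. Its arguments: {"type":"object","properties":{"linear":{"type":"array"},"delta_rot":{"type":"array"},"gripper":{"type":"number"},"force":{"type":"number"}},"required":["linear","delta_rot"]}

```bash
ls; mkdir -p pics; cat > h.py <<'E'
import numpy as np, cv2
from scipy.spatial.transform import Rotation as R
from workcell import monitor, optics, workorder
def cam(n):
    c=optics.camera_info(n); K=np.array([[c['fx'],0,c['cx']],[0,c['fy'],c['cy']],[0,0,1]])
    if n=='wrist':
        s=monitor.observe(); T=np.eye(4); T[:3,:3]=R.from_euler('xyz',s['tool_rot']).as_matrix(); T[:3,3]=s['position']
        return K,np.linalg.inv(T@np.array(c['T_tool_cam']))
    M=np.eye(4); M[:3,:3]=R.from_rotvec(c['rvec']).as_matrix(); M[:3,3]=c['tvec']; return K,M
def grab(n,tag):
    K,M=cam(n); p,d=optics.grab_frame(n); np.savez(f'{tag}.npz',p=p,d=d,K=K,M=M); return p,d,K,M
def load(tag):
    z=np.load(f'{tag}.npz'); return z['p'],z['d'],z['K'],z['M']
def cloud(d,K,M):
    v,u=np.indices(d.shape); P=np.stack([(u-K[0,2])*d/K[0,0],(v-K[1,2])*d/K[1,1],d],-1)
    W=(P-M[:3,3])@M[:3,:3]; W[d==0]=np.nan; return W
def tri(obs):  # [(K,M,(u,v))...]
    A=[]
    for K,M,(u,v) in obs:
        P=K@M[:3]; A+= [u*P[2]-P[0],v*P[2]-P[1]]
    X=np.linalg.svd(np.array(A))[2][-1]; return X[:3]/X[3]
def proj(K,M,X):
    q=K@(M[:3,:3]@X+M[:3,3]); return q[:2]/q[2]
E
python3 - <<'E'
from h import *
print(monitor.observe())
a=grab('scene','s0');b=grab('side','d0')
for n,x in(('scene',a),('side',b)):
    print(n,x[2],x[3],np.mean(x[1]>0)); cv2.imwrite(f'pics/{n}0.png',cv2.cvtColor(x[0],cv2.COLOR_RGB2BGR))
E
```

```text
pics
{'clock': 0.0, 'qpos': array([ 1.04780274,  0.52205328, -0.03630452,  1.5999622 ,  0.02120191,
        1.02109842, -0.11280917]), 'qd': array([ 0.00066248, -0.00017826, -0.00139048, -0.00025335,  0.00133816,
       -0.00087835, -0.00071832]), 'joint_efforts': array([-2.13921489e-04, -9.27121639e+01,  1.97964169e+00, -3.69933379e+01,
        1.78242638e-02,  8.01956572e-03, -5.14354213e-05]), 'position': array([ 0.2732411 , -0.56175318,  0.23071793]), 'tool_rot': array([-3.14046019e+00,  9.29480855e-05,  4.52754817e-01]), 'force': array([-0.21842547, -0.27026757,  0.5760025 ]), 'moment': array([-0.02893012,  0.03529486, -0.00758408]), 'finger_force': 0.0, 'grip_width': 0.08524889452619694}
scene [[452.63454715   0.         323.89974909]
 [  0.         452.63454715 202.90406793]
 [  0.           0.           1.        ]] [[ 0.44444729  0.89575138  0.00980157 -0.31726096]
 [ 0.74620495 -0.3641484  -0.55729177 -0.29671526]
 [-0.49562564  0.2550008  -0.83025888  1.70940333]
 [ 0.          0.          0.          1.        ]] 0.996125
side [[449.06963081   0.         332.20074686]
 [  0.         449.06963081 192.39564512]
 [  0.           0.           1.        ]] [[-0.75990059 -0.6499544   0.01050569  0.48680519]
 [-0.38583438  0.43797748 -0.81197756  0.28399484]
 [ 0.52314713 -0.62107569 -0.5835941   1.30287412]
 [ 0.          0.          0.          1.        ]] 0.99606640625
```

View pics/scene0.png

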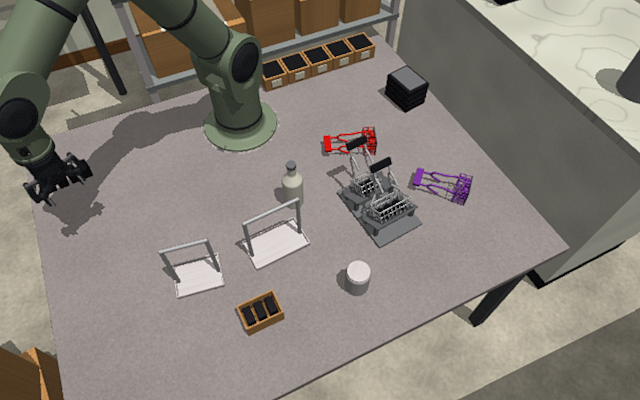

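View pics/side0.png

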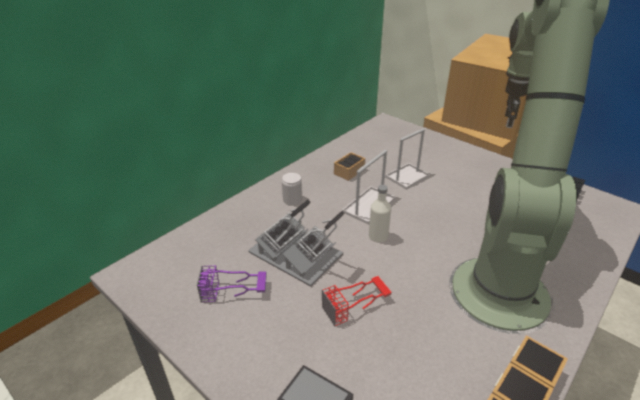

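The scene view shows two grey baskets in the rack, with grips at about (357,143) and (380,164). The decoys are red, lying at (350,141), and purple, lying at (445,185). The stands are at (195,268), apparently narrow, and (275,235), apparently wide. The bottle (291,185) is beside the wide stand, the can is at (358,278) and the carton at (260,312). In the side view the same grips are at (335,218) and (300,208).

Could be taken for the baskets: red (350,141), purple (445,185), grey front (367,180), grey rear (390,207). I choose the two grey ones and will check which is wide in a crop.

```bash
python3 - <<'E'
from h import *
p,d,K,M=load('s0'); q,e,L,N=load('d0')
a=cv2.resize(p[120:255,310:450],None,fx=4,fy=4,interpolation=cv2.INTER_CUBIC)
b=cv2.resize(p[185:310,150:325],None,fx=4.5,fy=4.5,interpolation=cv2.INTER_CUBIC)
cv2.imwrite('pics/rack_s.png',a[:,:,::-1]);cv2.imwrite('pics/st_s.png',b[:,:,::-1])
c=cv2.resize(q[190:290,235:395],None,fx=5,fy=5,interpolation=cv2.INTER_CUBIC)
cv2.imwrite('pics/rack_d.png',c[:,:,::-1])
for n,dd,KK,MM,box in(('s',d,K,M,(150,185,325,310)),('d',e,L,N,(335,120,435,225))):
    W=cloud(dd,KK,MM); m=np.isfinite(W[...,2])&(W[...,2]>.178)&(W[...,2]<.2)
    v,u=np.nonzero(m); k=(u>box[0])&(u<box[2])&(v>box[1])&(v<box[3]); X=W[v[k],u[k]]
    _,lab=cv2.connectedComponents(cv2.dilate((m).astype(np.uint8),np.ones((3,3))))
    l=lab[v[k],u[k]]
    for i in set(l):
        Y=X[l==i]
        if len(Y)<15: continue
        c=Y[:,:2].mean(0); w=np.linalg.svd(Y[:,:2]-c)[2][0]; t=(Y[:,:2]-c)@w
        print(n,len(Y),'c',c,'mid',c+w*(t.min()+t.max())/2,'dir',np.degrees(np.arctan2(w[1],w[0])),'len',np.ptp(t),Y[:,2].max())
# rack table region: dark grip pixels
for n,pp,dd,KK,MM in(('s',p,d,K,M),('d',q,e,L,N)):
    W=cloud(dd,KK,MM); m=(pp.max(2)<60)&(W[...,2]>.1)&(W[...,0]>.4)
    nn,lab,st,_=cv2.connectedComponentsWithStats(m.astype(np.uint8))
    for i in range(1,nn):
        if st[i,4]>25: Y=W[lab==i]; print(n,st[i],Y.mean(0),Y.min(0),Y.max(0))
E
```

```text
s 266 c [ 0.53377462 -0.0814612 ] mid [ 0.53368129 -0.07993836] dir -86.49290281051799 len 0.17439846475751314 0.19988156010703315
s 236 c [ 0.53283067 -0.33137751] mid [ 0.53291624 -0.33083326] dir -98.93592562826571 len 0.1310032013779126 0.1998970109399727
d 89 c [ 0.52840663 -0.32203749] mid [ 0.52791446 -0.32505061] dir 80.7230604193179 len 0.12932880064332236 0.19548794233326033
d 136 c [ 0.52731135 -0.06750302] mid [ 0.52800812 -0.0784763 ] dir 93.63323932826572 len 0.18139764682390852 0.19771884735692905
d 80 c [0.4044333  0.04265454] mid [0.40386153 0.0386508 ] dir 81.87266567285077 len 0.0323885292555747 0.1998263078711421
s [620  51  20  28  62] [0.57764554 1.19590047 0.28162027] [0.57093239 1.18372872 0.21867617] [0.59035179 1.20467512 0.32905655]
s [617  80  18  22  36] [0.61363581 1.18758595 0.19476001] [0.57230628 1.17646831 0.18291133] [0.66375454 1.20160375 0.21373304]
s [346 136  21  15 156] [0.42280332 0.25255177 0.2027398 ] [0.41330985 0.2182117  0.18550782] [0.43320596 0.29054118 0.21623024]
s [370 157  22  16 162] [0.5313292  0.27513824 0.20303205] [0.52178973 0.24138099 0.18742517] [0.5396224  0.3121609  0.21619868]
```

View pics/rack_s.png

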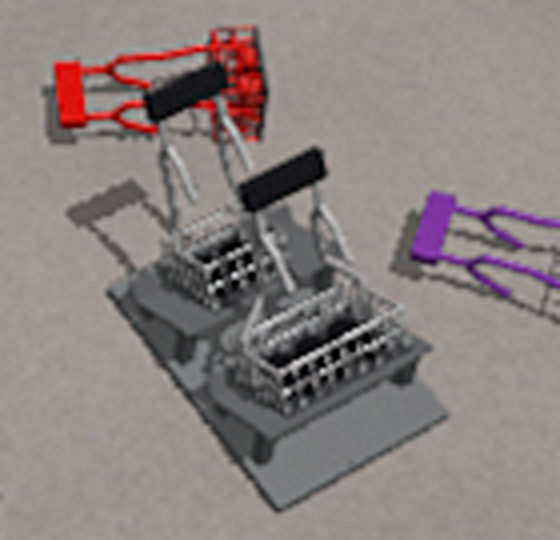

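View pics/rack_d.png

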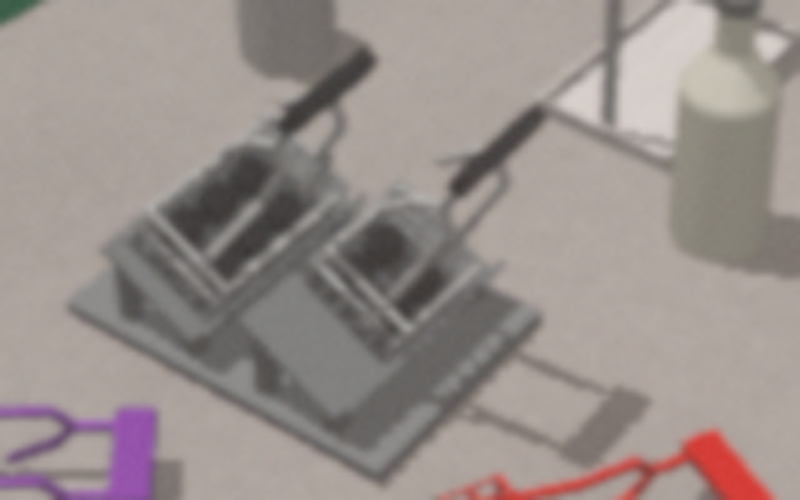

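View pics/st_s.png

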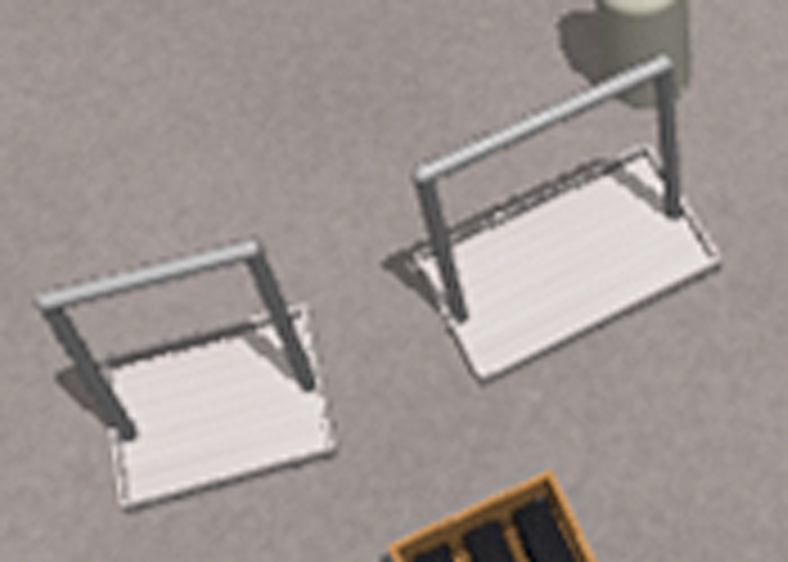

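The crops show the narrow basket in the front bay (grip at scene (357,143)) and the wide one in the rear bay (grip at (380,164)). Both are grey with black grips, upright on the plates, and clear of the red and purple decoys. The left stand is the narrow one, with bar ends at (159,252) and (207,240). The wide stand's bar ends are at (243,224) and (298,199). Next I fit both views metrically.

```bash
python3 - <<'E'
from h import *
from scipy.optimize import least_squares
S={n:load(n) for n in('s0','d0')}
H=np.array([.006,.036,.012])
for name,g in(('narrow',[.423,.2525,.2]),('wide',[.531,.275,.2])):
    pts={}
    for n,(p,d,K,M) in S.items():
        W=cloud(d,K,M); m=(p.max(2)<85)&(np.linalg.norm(W-g,axis=-1)<.055)&(W[...,2]>.17)
        pts[n]=W[m]
    def res(x,P):
        q=np.abs((P-x[:3])@(R.from_euler('zy',[x[3],-x[4]]).as_matrix()))-H
        return np.linalg.norm(np.maximum(q,0),axis=1)+np.minimum(q.max(1),0)
    for lab,P in list(pts.items())+[('both',np.vstack(list(pts.values())))]:
        f=least_squares(res,[*g,.2,.52],args=(P,),loss='soft_l1',f_scale=.002,x_scale=[.01]*3+[.1]*2)
        print(name,lab,len(P),f.x[:3].round(4),np.degrees(f.x[3:]).round(1),'rms',np.sqrt(np.mean(res(f.x,P)**2)).round(4))
for name,g,a in(('wide',[.531,-.079],93.5),('narrow',[.5304,-.328],81)):
    for sel in(('s0',),('d0',),('s0','d0')):
        P=[]
        for n in sel:
            p,d,K,M=S[n]; W=cloud(d,K,M); m=(np.linalg.norm(W[...,:2]-g,axis=-1)<.085)&(W[...,2]>.175)&(W[...,2]<.21); P.append(W[m])
        P=np.vstack(P)
        def res(x):
            w=np.array([np.cos(x[2]),np.sin(x[2]),0]); return np.linalg.norm(np.cross(P-[x[0],g[1],x[1]],w),axis=1)-.006
        f=least_squares(res,[g[0],.19,np.radians(a)],loss='soft_l1',f_scale=.002)
        w=np.array([np.cos(f.x[2]),np.sin(f.x[2])]); t=(P[:,:2]-[f.x[0],g[1]])@w
        print('rail',name,sel,'x at y=%.3f'%g[1],f.x[:2].round(4),np.degrees(f.x[2]).round(2),'ext',t.min().round(3),t.max().round(3))
# rail ends by two views: bottle etc position from depth
for n,(p,d,K,M) in S.items():
    W=cloud(d,K,M)
    for nm,uv in(('can',(358,270) if n=='s0' else (291,180)),('carton',(260,312) if n=='s0' else (349,165))): print(n,nm,W[uv[1],uv[0]].round(3))
E
```

```text
narrow s0 167 [0.4183 0.255  0.1992] [ 6.4 25.8] rms 0.0021
narrow d0 56 [0.4148 0.255  0.1928] [  5.7 -10.3] rms 0.0017
narrow both 223 [0.4189 0.2548 0.1989] [ 6.6 24.5] rms 0.0021
wide s0 176 [0.5271 0.2778 0.1988] [ 5.  22.6] rms 0.0024
wide d0 78 [0.5258 0.2782 0.1945] [ 7.8 15. ] rms 0.0018
wide both 254 [0.5277 0.2781 0.1977] [ 5.5 28. ] rms 0.0024
rail wide ('s0',) x at y=-0.079 [0.5315 0.1918] 93.61 ext -0.085 0.085
rail wide ('d0',) x at y=-0.079 [0.5305 0.1869] 93.49 ext -0.081 0.084
rail wide ('s0', 'd0') x at y=-0.079 [0.5314 0.1911] 93.45 ext -0.085 0.085
rail narrow ('s0',) x at y=-0.328 [0.5313 0.1914] 81.26 ext -0.068 0.063
rail narrow ('d0',) x at y=-0.328 [0.5304 0.1862] 81.57 ext -0.062 0.067
rail narrow ('s0', 'd0') x at y=-0.328 [0.5311 0.1908] 81.3 ext -0.068 0.067
s0 can [0.765 0.08  0.104]
s0 carton [ 0.738 -0.209  0.053]
d0 can [0.75  0.096 0.099]
d0 carton [ 0.711 -0.182  0.046]
```

```bash
cat >> h.py <<'E'
def rot(yaw,tilt=0): return R.from_euler('z',yaw,degrees=True)*R.from_euler('x',180,degrees=True)*R.from_euler('x',-tilt,degrees=True)
def now():
    s=monitor.observe(); return s['position'],R.from_euler('xyz',s['tool_rot']),s
def plan(wps,start=None):
    # wps: (pos,Rot,ncalls); prints the last row of each call
    p,r=start if start else now()[:2]
    for q,t,n in wps:
        q=np.array(q); rv=(r.inv()*t).as_rotvec()
        for i in range(n):
            d=r.inv().apply((q-p)/(n-i)); dr=rv/n
            l=np.round(d/.1,2); a=np.round(dr/np.radians(120),3); print('lin',l.tolist(),'rot',a.tolist())
            p=p+r.apply(l*.1); r=r*R.from_rotvec(a*np.radians(120))
        print(' ->',p.round(4),np.degrees(r.as_euler('xyz')).round(1))
E
python3 - <<'E'
from h import *
plan([((.50,-.25,.36),rot(60),3),((.52,0,.36),rot(80),2),((.45,.25,.37),rot(100,30),3)])
E
```

```text
lin [1.13, -0.6, -0.43] rot [-0.0, -0.0, -0.095]
lin [1.23, -0.37, -0.43] rot [-0.0, -0.0, -0.095]
lin [1.29, -0.12, -0.43] rot [-0.0, -0.0, -0.095]
 -> [ 0.5001 -0.2496  0.3599] [-179.9   -0.    60.1]
lin [1.13, -0.53, 0.0] rot [-0.0, -0.0, -0.083]
lin [1.21, -0.34, 0.0] rot [-0.0, -0.0, -0.083]
 -> [5.196e-01 2.000e-04 3.601e-01] [-180.    -0.    80.1]
lin [0.78, -0.37, -0.03] rot [-0.083, 0.014, -0.054]
lin [0.82, -0.27, -0.07] rot [-0.083, 0.014, -0.054]
lin [0.84, -0.17, -0.08] rot [-0.083, 0.014, -0.054]
 -> [0.45   0.2495 0.3704] [1.499e+02 1.000e-01 9.990e+01]
```

```bash
python3 - <<'E'
from h import *
plan([((.52,-.15,.36),rot(65),5),((.45,.25,.37),rot(100,30),5)])
E
```

```text
lin [0.8, -0.52, -0.26] rot [-0.0, -0.0, -0.065]
lin [0.87, -0.41, -0.26] rot [-0.0, -0.0, -0.065]
lin [0.92, -0.29, -0.26] rot [-0.0, -0.0, -0.065]
lin [0.95, -0.16, -0.25] rot [-0.0, -0.0, -0.065]
lin [0.96, -0.04, -0.26] rot [-0.0, -0.0, -0.065]
 -> [ 0.5202 -0.1497  0.36  ] [-180.    -0.    64.9]
lin [0.66, -0.47, -0.02] rot [-0.048, 0.015, -0.057]
lin [0.72, -0.38, -0.04] rot [-0.048, 0.015, -0.057]
lin [0.76, -0.29, -0.05] rot [-0.048, 0.015, -0.057]
lin [0.79, -0.19, -0.05] rot [-0.048, 0.015, -0.057]
lin [0.8, -0.08, -0.04] rot [-0.048, 0.015, -0.057]
 -> [0.4503 0.2501 0.3704] [150.3   0.   99.9]
```

Call:
apply_moves --linear '[[0.27, -0.17, -0.09], [0.53, -0.35, -0.17], [0.8, -0.52, -0.26], [0.8, -0.52, -0.26], [0.8, -0.52, -0.26]]' --delta_rot '[[0, 0, -0.022], [0, 0, -0.043], [0, 0, -0.065], [0, 0, -0.065], [0, 0, -0.065]]' --gripper 0.2

```text
clock: 0.52
position: [0.3238, -0.4791, 0.2578]
tool_rot: [3.141, -0.0, 0.592]
force: [-0.8, -1.1, 0.7]
grip_width: 0.0517
finger_force: 0.0
```

Call:
apply_moves --linear '[[0.29, -0.14, -0.09], [0.58, -0.27, -0.17], [0.87, -0.41, -0.26], [0.87, -0.41, -0.26], [0.87, -0.41, -0.26]]' --delta_rot '[[0, 0, -0.022], [0, 0, -0.043], [0, 0, -0.065], [0, 0, -0.065], [0, 0, -0.065]]'

```text
clock: 0.93
position: [0.3727, -0.3974, 0.2835]
tool_rot: [3.141, -0.0, 0.726]
force: [-0.4, -0.6, 0.3]
grip_width: 0.0514
finger_force: 0.0
```

Call:
apply_moves --linear '[[0.31, -0.1, -0.09], [0.61, -0.19, -0.17], [0.92, -0.29, -0.26], [0.92, -0.29, -0.26], [0.92, -0.29, -0.26]]' --delta_rot '[[0, 0, -0.022], [0, 0, -0.043], [0, 0, -0.065], [0, 0, -0.065], [0, 0, -0.065]]'

```text
clock: 1.35
position: [0.422, -0.3152, 0.3092]
tool_rot: [3.142, 0.0, 0.861]
force: [-0.8, -0.6, -0.0]
grip_width: 0.0512
finger_force: 0.0
```

Call:
apply_moves --linear '[[0.32, -0.05, -0.08], [0.63, -0.11, -0.17], [0.95, -0.16, -0.25], [0.95, -0.16, -0.25], [0.95, -0.16, -0.25]]' --delta_rot '[[0, 0, -0.022], [0, 0, -0.043], [0, 0, -0.065], [0, 0, -0.065], [0, 0, -0.065]]'

```text
clock: 1.77
position: [0.4716, -0.2332, 0.3339]
tool_rot: [-3.141, 0.0, 0.997]
force: [-0.3, -1.2, -0.1]
grip_width: 0.0513
finger_force: 0.0
```

Call:
apply_moves --linear '[[0.32, -0.01, -0.09], [0.64, -0.03, -0.17], [0.96, -0.04, -0.26], [0.96, -0.04, -0.26], [0.96, -0.04, -0.26]]' --delta_rot '[[0, 0, -0.022], [0, 0, -0.043], [0, 0, -0.065], [0, 0, -0.065], [0, 0, -0.065]]'

```text
clock: 2.18
position: [0.5204, -0.1507, 0.3598]
tool_rot: [-3.141, 0.0, 1.132]
force: [-0.4, -1.0, -0.1]
grip_width: 0.0515
finger_force: 0.0
```

Call:
apply_moves --linear '[[0.22, -0.16, -0.01], [0.44, -0.31, -0.01], [0.66, -0.47, -0.02], [0.66, -0.47, -0.02], [0.66, -0.47, -0.02]]' --delta_rot '[[-0.016, 0.005, -0.019], [-0.032, 0.01, -0.038], [-0.048, 0.015, -0.057], [-0.048, 0.015, -0.057], [-0.048, 0.015, -0.057]]'

```text
clock: 2.6
position: [0.5048, -0.0717, 0.3621]
tool_rot: [3.039, -0.024, 1.252]
force: [0.2, -1.1, -0.2]
grip_width: 0.0514
finger_force: 0.0
```

Call:
apply_moves --linear '[[0.24, -0.13, -0.01], [0.48, -0.25, -0.03], [0.72, -0.38, -0.04], [0.72, -0.38, -0.04], [0.72, -0.38, -0.04]]' --delta_rot '[[-0.016, 0.005, -0.019], [-0.032, 0.01, -0.038], [-0.048, 0.015, -0.057], [-0.048, 0.015, -0.057], [-0.048, 0.015, -0.057]]'

```text
clock: 3.02
position: [0.4916, 0.0087, 0.364]
tool_rot: [2.935, -0.037, 1.375]
force: [0.3, -0.8, 0.8]
grip_width: 0.0512
finger_force: 0.0
```

Call:
apply_moves --linear '[[0.25, -0.1, -0.02], [0.51, -0.19, -0.03], [0.76, -0.29, -0.05], [0.76, -0.29, -0.05], [0.76, -0.29, -0.05]]' --delta_rot '[[-0.016, 0.005, -0.019], [-0.032, 0.01, -0.038], [-0.048, 0.015, -0.057], [-0.048, 0.015, -0.057], [-0.048, 0.015, -0.057]]'

```text
clock: 3.43
position: [0.4779, 0.0891, 0.3659]
tool_rot: [2.83, -0.037, 1.498]
force: [0.5, -1.1, -0.7]
grip_width: 0.0512
finger_force: 0.0
```

Call:
apply_moves --linear '[[0.26, -0.06, -0.02], [0.53, -0.13, -0.03], [0.79, -0.19, -0.05], [0.79, -0.19, -0.05], [0.79, -0.19, -0.05]]' --delta_rot '[[-0.016, 0.005, -0.019], [-0.032, 0.01, -0.038], [-0.048, 0.015, -0.057], [-0.048, 0.015, -0.057], [-0.048, 0.015, -0.057]]'

```text
clock: 3.85
position: [0.4642, 0.1694, 0.3677]
tool_rot: [2.726, -0.024, 1.621]
force: [-0.5, -1.6, 1.0]
grip_width: 0.0509
finger_force: 0.0
```

Call:
apply_moves --linear '[[0.27, -0.03, -0.01], [0.53, -0.05, -0.03], [0.8, -0.08, -0.04], [0.8, -0.08, -0.04], [0.8, -0.08, -0.04]]' --delta_rot '[[-0.016, 0.005, -0.019], [-0.032, 0.01, -0.038], [-0.048, 0.015, -0.057], [-0.048, 0.015, -0.057], [-0.048, 0.015, -0.057]]'

```text
clock: 4.27
position: [0.4513, 0.2488, 0.37]
tool_rot: [2.624, 0.001, 1.742]
force: [0.7, -0.2, -0.2]
grip_width: 0.0512
finger_force: 0.0
```

```bash
python3 - <<'E'
from h import *
p,r,s=now(); print(s['clock'],p,np.degrees(r.as_euler('xyz')),s['qpos'],s['grip_width'],s['force'])
p,d,K,M=grab('wrist','w1'); cv2.imwrite('pics/w1.png',p[:,:,::-1])
for g in([.4189,.2548,.1989],[.5277,.2781,.1977]): print(proj(K,M,np.array(g)))
E
```

```text
4.2667 [0.45130056 0.24877785 0.36996424] [1.50368932e+02 8.24882270e-02 9.97917756e+01] [ 8.43039468e-04  1.17664548e-02 -8.02936714e-01  2.04420760e+00
  4.74966153e-01  7.15818404e-01 -9.31908308e-01] 0.051173700335255215 [ 0.66470108 -0.20443639 -0.23588131]
[186.0054412 174.0267088]
[307.21476103 154.29460994]
```

View pics/w1.png

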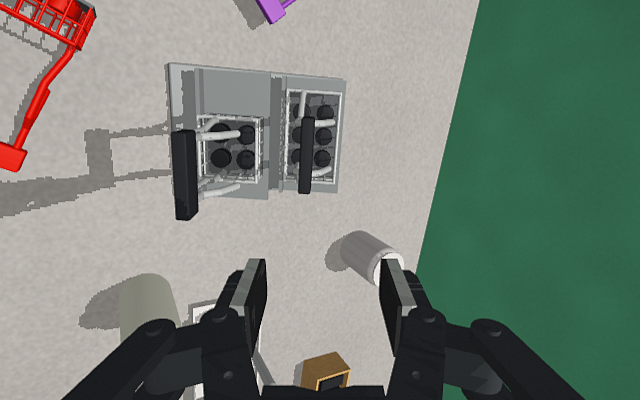

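The wrist view shows the narrow grip at (184,175) and the wide grip at (306,155). Both agree with the projected fits, and the fingers are at the bottom of the frame.

```bash
cat >> h.py <<'E'
def fitgrip(tags,g,lean=None,thr=70,zmin=.17):
    from scipy.optimize import least_squares
    H=np.array([.006,.036,.012]); P=[]
    for t in tags:
        p,d,K,M=load(t); W=cloud(d,K,M); m=(p.max(2)<thr)&(np.linalg.norm(W-g,axis=-1)<.05)&(W[...,2]>zmin)
        m=cv2.erode(m.astype(np.uint8),np.ones((3,3)))>0 if t[0]=='w' else m
        P.append(W[m][::max(1,m.sum()//300)])
    P=np.vstack(P)
    def res(x):
        q=np.abs((P-x[:3])@(R.from_euler('zy',[x[3],-(x[4] if lean is None else lean)]).as_matrix()))-H
        return np.linalg.norm(np.maximum(q,0),axis=1)+np.minimum(q.max(1),0)
    f=least_squares(res,[*g,.17,.5],loss='soft_l1',f_scale=.002,x_scale=[.01]*3+[.1]*2)
    return f.x[:3],np.degrees(f.x[3:]),np.sqrt(np.mean(res(f.x)**2)),len(P)
E
python3 - <<'E'
from h import *
for g in([.4189,.2548,.1989],[.5277,.2781,.1977]):
    print(fitgrip(['w1'],g)); print(fitgrip(['w1','s0'],g)); print(fitgrip(['w1','s0','d0'],g,np.radians(30)))
p,d,K,M=load('w1'); W=cloud(d,K,M)
for uv in((170,67),(342,82),(337,188)): print(uv,W[uv[1],uv[0]].round(3))
E
```

```text
(array([0.41815163, 0.25629514, 0.19678834]), array([ 4.95688614, 25.96521079]), np.float64(0.0008843615708481366), 302)
(array([0.41861118, 0.25477032, 0.19719401]), array([ 5.67738219, 25.86368622]), np.float64(0.0015900333874521203), 462)
(array([0.41861737, 0.25420849, 0.19722007]), array([ 5.28224653, 28.64788976]), np.float64(0.0016157487954853707), 466)
(array([0.52651548, 0.27754734, 0.19677806]), array([ 6.44816399, 16.4909685 ]), np.float64(0.0008672337656537726), 404)
(array([0.5274467 , 0.27776951, 0.1973579 ]), array([ 5.51278359, 21.47377713]), np.float64(0.0014139943372683823), 569)
(array([0.52812885, 0.27899916, 0.19781464]), array([ 5.51836932, 28.64788976]), np.float64(0.0015050437094613679), 609)
(170, 67) [0.428 0.343 0.011]
(342, 82) [0.637 0.361 0.066]
(337, 188) [0.655 0.213 0.07 ]
```

```bash
python3 - <<'E'
from h import *
g=np.array([.5277,.2782,.1973]); r=rot(95.4,30); z=r.apply([0,0,1])
print(z)
plan([(g-z*.075,r,2),(g+z*.017,r,1)])
E
```

```text
[ 0.49778098  0.04705416 -0.8660254 ]
lin [0.1, -0.08, 0.57] rot [-0.002, -0.009, 0.016]
lin [0.11, -0.09, 0.57] rot [-0.002, -0.009, 0.016]
 -> [0.4898 0.2749 0.2625] [149.9   0.   95.3]
lin [-0.0, 0.0, 0.92] rot [0.001, 0.001, -0.001]
 -> [0.5357 0.2791 0.1829] [150.   -0.   95.5]
```

Call:
apply_moves --linear '[[0.05, -0.04, 0.28], [0.1, -0.08, 0.57], [0.15, -0.12, 0.85], [0.21, -0.17, 1.0], [0.21, -0.17, 1.0]]' --delta_rot '[[-0.001, -0.006, 0.01], [-0.002, -0.012, 0.02], [-0.003, -0.018, 0.032], [-0.003, -0.018, 0.032], [-0.003, -0.018, 0.032]]'

```text
clock: 4.73
position: [0.4816, 0.2746, 0.2713]
tool_rot: [2.622, 0.003, 1.664]
force: [-0.3, 0.4, -0.5]
grip_width: 0.0516
finger_force: 0.0
```

```bash
python3 - <<'E'
from h import *
g=np.array([.5277,.2782,.1973]); r=rot(95.4,30); z=r.apply([0,0,1])
p,d,K,M=grab('wrist','w2'); cv2.imwrite('pics/w2.png',p[:,:,::-1])
print(fitgrip(['w2'],g,np.radians(30)),proj(K,M,g))
plan([(g+z*.017,r,1)]); plan([(g+z*.017,r,2)])
E
```

```text
(array([0.52836607, 0.27763776, 0.19791892]), array([ 5.84022234, 28.64788976]), np.float64(0.0009709464127334984), 305) [328.48026778 208.018172  ]
lin [-0.01, 0.02, 1.06] rot [-0.001, 0.001, 0.0]
 -> [0.5359 0.2788 0.1824] [150.    0.   95.4]
lin [-0.0, 0.01, 0.53] rot [-0.001, 0.0, 0.0]
lin [-0.01, 0.01, 0.53] rot [-0.001, 0.0, 0.0]
 -> [0.536  0.2788 0.1825] [1.499e+02 1.000e-01 9.540e+01]
```

View pics/w2.png

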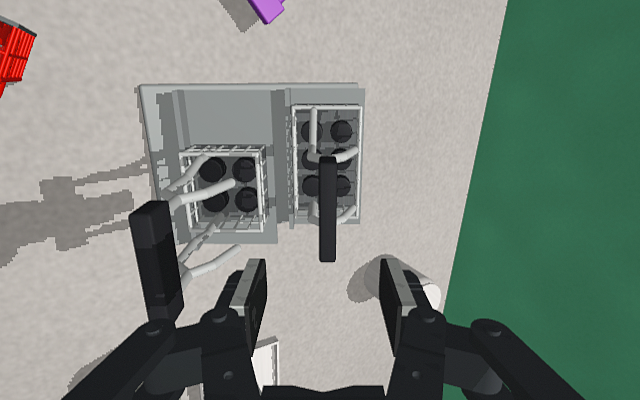

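The wrist view shows the wide grip at (328,208), between the fingers (centre at about 323). The narrow grip, at (155,260), is clear to the left.

Call:
apply_moves --linear '[[0, 0, 0.2], [0, 0.01, 0.4], [0, 0.02, 0.6], [-0.01, 0.02, 0.8], [-0.01, 0.02, 1.0]]' --delta_rot '[[0, 0, 0], [0, 0, 0], [0, 0, 0], [0, 0, 0], [0, 0, 0]]'

```text
clock: 5.2
position: [0.5348, 0.2784, 0.1905]
tool_rot: [2.615, 0.001, 1.664]
force: [0.5, 0.3, -0.4]
grip_width: 0.0513
finger_force: 0.0
```

Call:
apply_moves --linear '[[0, 0, 0.06], [0, 0, 0.06], [0, 0, 0.06], [0, 0, 0.06], [0, 0, 0.06]]' --delta_rot '[[0, 0, 0], [0, 0, 0], [0, 0, 0], [0, 0, 0], [0, 0, 0]]'

```text
clock: 5.62
position: [0.5359, 0.2807, 0.1858]
tool_rot: [2.615, 0.0, 1.667]
force: [0.5, 0.1, -0.0]
grip_width: 0.0512
finger_force: 0.0
```

Call:
apply_moves --linear '[[0, 0, 0], [0, 0, 0], [0, 0, 0], [0, 0, 0], [0, 0, 0]]' --delta_rot '[[0, 0, 0], [0, 0, 0], [0, 0, 0], [0, 0, 0], [0, 0, 0]]' --gripper -1 --force 60

```text
clock: 6.03
position: [0.5353, 0.2808, 0.1844]
tool_rot: [2.617, 0.001, 1.667]
force: [-7.5, -3.1, 6.3]
grip_width: 0.011
finger_force: 59.0
```

Call:
apply_moves --linear '[[0, 0, 0], [0, 0, 0], [0, 0, 0], [0, 0, 0], [0, 0, 0]]' --delta_rot '[[0, 0, 0], [0, 0, 0], [0, 0, 0], [0, 0, 0], [0, 0, 0]]'

```text
clock: 6.45
position: [0.5353, 0.2808, 0.1844]
tool_rot: [2.617, 0.001, 1.667]
force: [-7.6, -2.2, 7.6]
grip_width: 0.0113
finger_force: 59.0
```

```bash
python3 - <<'E'
from h import *
p,r,s=now(); z=r.apply([0,0,1])
plan([(p-z*.2,r,3),((.53,.22,.40),rot(95.4),3),((.5315,-.079,.40),rot(93.5),4)])
E
```

```text
lin [0.0, 0.0, -0.67] rot [0.0, 0.0, 0.0]
lin [0.0, -0.0, -0.67] rot [0.0, 0.0, 0.0]
lin [-0.0, -0.0, -0.66] rot [0.0, 0.0, 0.0]
 -> [0.4356 0.2712 0.3575] [149.9   0.   95.5]
lin [-0.2, 0.33, 0.03] rot [0.084, 0.0, 0.0]
lin [-0.2, 0.33, -0.03] rot [0.084, 0.0, 0.0]
lin [-0.2, 0.31, -0.09] rot [0.084, 0.0, 0.0]
 -> [0.53   0.2201 0.3998] [-179.8    0.    95.5]
lin [-0.74, -0.07, 0.0] rot [-0.0, 0.0, 0.004]
lin [-0.75, -0.06, 0.0] rot [-0.0, 0.0, 0.004]
lin [-0.75, -0.06, 0.0] rot [-0.0, 0.0, 0.004]
lin [-0.74, -0.05, 0.0] rot [-0.0, 0.0, 0.004]
 -> [ 0.531  -0.0788  0.4001] [-179.8    0.    93.6]
```

Call:
apply_moves --linear '[[0, 0, -0.1], [0, 0, -0.25], [0, 0, -0.4], [0, 0, -0.55], [0, 0, -0.7]]' --delta_rot '[[0, 0, 0], [0, 0, 0], [0, 0, 0], [0, 0, 0], [0, 0, 0]]'

```text
clock: 6.87
position: [0.5, 0.2772, 0.245]
tool_rot: [2.618, 0.001, 1.667]
force: [0.6, -0.6, -3.8]
grip_width: 0.011
finger_force: 59.2
```

Call:
apply_moves --linear '[[0, 0, -0.14], [0, 0, -0.28], [0, 0, -0.42], [0, 0, -0.56], [0, 0, -0.7]]' --delta_rot '[[0, 0, 0], [0, 0, 0], [0, 0, 0], [0, 0, 0], [0, 0, 0]]'

```text
clock: 7.28
position: [0.4651, 0.2738, 0.3055]
tool_rot: [2.618, 0.001, 1.667]
force: [-0.3, -0.5, -3.1]
grip_width: 0.0113
finger_force: 59.2
```

Call:
apply_moves --linear '[[0, 0, -0.14], [0, 0, -0.28], [0, 0, -0.4], [0, 0, -0.5], [0, 0, -0.6]]' --delta_rot '[[0, 0, 0], [0, 0, 0], [0, 0, 0], [0, 0, 0], [0, 0, 0]]'

```text
clock: 7.7
position: [0.4353, 0.271, 0.3575]
tool_rot: [2.617, 0.001, 1.667]
force: [-0.8, -0.2, -3.4]
grip_width: 0.0109
finger_force: 59.1
```

```bash
python3 - <<'E'
from h import *
p,r,s=now(); print(p,s['force'],s['grip_width'],s['finger_force'],s['qpos'])
p,d,K,M=grab('side','d1'); cv2.imwrite('pics/d1.png',p[:,:,::-1])
plan([((.53,.22,.40),rot(95.4),3),((.5315,-.079,.40),rot(93.5),4)])
E
```

```text
[0.43527209 0.27095194 0.35748869] [-0.75755325 -0.17766125 -3.43066456] 0.010855083636531275 59.13641273975372 [-0.07918604  0.0489741  -0.84724836  2.05273746  0.60894037  0.77753241
 -1.20396475]
lin [-0.2, 0.33, 0.03] rot [0.084, -0.0, 0.0]
lin [-0.2, 0.33, -0.02] rot [0.084, -0.0, 0.0]
lin [-0.2, 0.31, -0.08] rot [0.084, -0.0, 0.0]
 -> [0.5298 0.2204 0.3995] [-179.9    0.    95.6]
lin [-0.75, -0.07, -0.0] rot [-0.0, 0.0, 0.004]
lin [-0.74, -0.06, -0.0] rot [-0.0, 0.0, 0.004]
lin [-0.75, -0.06, -0.0] rot [-0.0, 0.0, 0.004]
lin [-0.75, -0.05, -0.0] rot [-0.0, 0.0, 0.004]
 -> [ 0.5311 -0.0795  0.3997] [-179.9    0.    93.6]
```

View pics/d1.png

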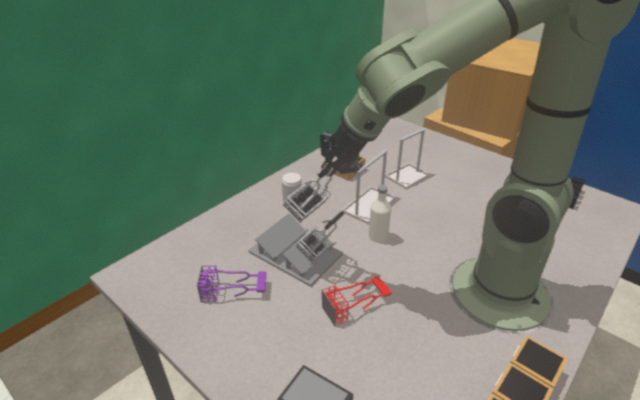

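The wide basket is in the gripper at (305,195), clear of the rack and still leaning. The narrow basket has not moved, at (315,240). Next I turn the wide basket upright and carry it over.

Call:
apply_moves --linear '[[-0.04, 0.06, 0], [-0.08, 0.13, 0.01], [-0.12, 0.2, 0.02], [-0.16, 0.26, 0.02], [-0.2, 0.33, 0.03]]' --delta_rot '[[0.016, 0, 0], [0.033, 0, 0], [0.05, 0, 0], [0.067, 0, 0], [0.084, 0, 0]]'

```text
clock: 8.17
position: [0.4678, 0.2537, 0.3709]
tool_rot: [2.795, 0.001, 1.667]
force: [-0.9, -0.7, -3.4]
grip_width: 0.011
finger_force: 59.1
```

Call:
apply_moves --linear '[[-0.04, 0.06, 0], [-0.08, 0.13, -0.01], [-0.12, 0.2, -0.01], [-0.16, 0.26, -0.02], [-0.2, 0.33, -0.02]]' --delta_rot '[[0.016, 0, 0], [0.033, 0, 0], [0.05, 0, 0], [0.067, 0, 0], [0.084, 0, 0]]'

```text
clock: 8.58
position: [0.5001, 0.2367, 0.384]
tool_rot: [2.971, 0.001, 1.667]
force: [-0.1, 0.2, -3.5]
grip_width: 0.0113
finger_force: 59.0
```

Call:
apply_moves --linear '[[-0.04, 0.06, -0.02], [-0.08, 0.13, -0.03], [-0.12, 0.2, -0.05], [-0.16, 0.26, -0.07], [-0.2, 0.31, -0.08]]' --delta_rot '[[0.016, 0, 0], [0.033, 0, 0], [0.05, 0, 0], [0.067, 0, 0], [0.084, 0, 0]]'

```text
clock: 9.0
position: [0.5314, 0.2196, 0.3972]
tool_rot: [-3.136, 0.001, 1.667]
force: [-0.6, 0.2, -4.4]
grip_width: 0.0106
finger_force: 59.0
```

Call:
apply_moves --linear '[[-0.12, -0.01, 0], [-0.27, -0.02, 0], [-0.43, -0.04, 0], [-0.59, -0.05, 0], [-0.75, -0.07, 0]]' --delta_rot '[[0, 0, 0.001], [0, 0, 0.002], [0, 0, 0.002], [0, 0, 0.003], [0, 0, 0.004]]'

```text
clock: 9.42
position: [0.531, 0.1435, 0.3971]
tool_rot: [-3.138, 0.001, 1.658]
force: [0.3, -0.8, -3.3]
grip_width: 0.0111
finger_force: 59.0
```

Call:
apply_moves --linear '[[-0.15, -0.01, 0], [-0.3, -0.02, 0], [-0.45, -0.04, 0], [-0.6, -0.05, 0], [-0.75, -0.06, 0]]' --delta_rot '[[0, 0, 0.001], [0, 0, 0.002], [0, 0, 0.002], [0, 0, 0.003], [0, 0, 0.004]]'

```text
clock: 9.83
position: [0.5314, 0.0683, 0.3973]
tool_rot: [-3.139, 0.001, 1.65]
force: [0.3, -0.1, -3.7]
grip_width: 0.0111
finger_force: 59.0
```

Call:
apply_moves --linear '[[-0.15, -0.01, 0], [-0.3, -0.02, 0], [-0.45, -0.04, 0], [-0.6, -0.05, 0], [-0.75, -0.06, 0]]' --delta_rot '[[0, 0, 0.001], [0, 0, 0.002], [0, 0, 0.002], [0, 0, 0.003], [0, 0, 0.004]]'

```text
clock: 10.25
position: [0.5313, -0.0069, 0.3973]
tool_rot: [-3.138, 0.001, 1.641]
force: [-0.0, 0.2, -4.1]
grip_width: 0.0107
finger_force: 59.0
```

Call:
apply_moves --linear '[[-0.15, -0.01, 0], [-0.3, -0.02, 0], [-0.45, -0.04, 0], [-0.6, -0.05, 0], [-0.75, -0.05, 0]]' --delta_rot '[[0, 0, 0.001], [0, 0, 0.002], [0, 0, 0.002], [0, 0, 0.003], [0, 0, 0.004]]'

```text
clock: 10.67
position: [0.5314, -0.0821, 0.3974]
tool_rot: [-3.138, 0.002, 1.633]
force: [0.9, -0.7, -4.2]
grip_width: 0.0109
finger_force: 59.0
```

```bash
python3 - <<'E'
from h import *
p,r,s=now(); print(s['clock'],p,np.degrees(r.as_euler('xyz')),s['force'],s['grip_width'],s['finger_force'],s['qpos'])
a=grab('scene','s2')[0];b=grab('side','d2')[0]
K,M=load('s2')[2:];u,v=proj(K,M,np.array([.531,-.08,.3])).astype(int);A=cv2.resize(a[v-70:v+70,u-50:u+50],None,fx=4,fy=4,interpolation=2)
K,M=load('d2')[2:];u,v=proj(K,M,np.array([.531,-.08,.3])).astype(int);B=cv2.resize(b[v-70:v+70,u-50:u+50],None,fx=4,fy=4,interpolation=2)
cv2.imwrite('pics/c2.png',np.hstack([A,B])[:,:,::-1])
# held grip via side/scene dark points below the fingers is ambiguous: look at the wires/basket instead
W=cloud(*load('s2')[1:]); W2=cloud(*load('d2')[1:])
for w in(W,W2):
    m=(np.linalg.norm(w[...,:2]-p[:2],axis=-1)<.09)&(w[...,2]>.235)&(w[...,2]<.31); P=w[m]; print(len(P),np.percentile(P,[2,50,98],axis=0).round(3).tolist())
E
```

```text
10.6667 [ 0.5314458  -0.08207697  0.39740089] [-1.79807542e+02  8.66735765e-02  9.35647826e+01] [ 0.9105047  -0.66252089 -4.2482607 ] 0.010886065226905321 58.996108174324036 [ 0.55721718  0.30271959 -0.67609677  1.56046242  0.19381838  1.34971887
 -0.07773638]
1226 [[0.494, -0.144, 0.244], [0.528, -0.085, 0.261], [0.567, -0.025, 0.3]]
631 [[0.492, -0.149, 0.239], [0.517, -0.077, 0.258], [0.565, -0.026, 0.301]]
```

View pics/c2.png

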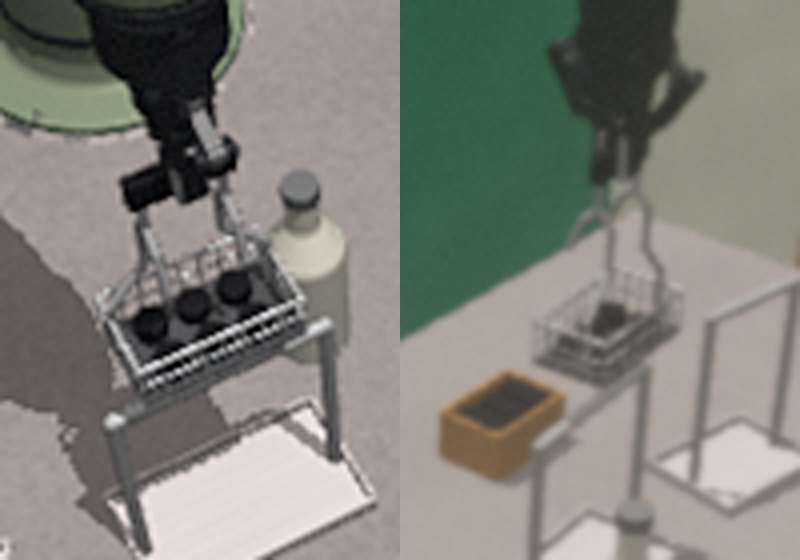

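The crops show the wide basket upright over the wide bar, bar ends in the left crop at (115,422) and (325,328), with the bottle just behind. The hooks open to +x, so I must back off towards the robot, go down, slide the mouth over the bar and then lower.

```bash
python3 - <<'E'
from h import *
r=rot(93.5)
plan([((.464,-.083,.39),r,1),((.464,-.083,.281),r,2),((.5315,-.077,.281),r,2),((.5315,-.077,.240),r,1)])
W=cloud(*load('d0')[1:]);W2=cloud(*load('s0')[1:])
for w in(W,W2):
    for z0,z1 in((.02,.1),(.15,.21)):
        m=(np.linalg.norm(w[...,:2]-[.41,.035],axis=-1)<.05)&(w[...,2]>z0)&(w[...,2]<z1);P=w[m];print(len(P),P.min(0).round(3),P.max(0).round(3))
E
```

```text
lin [0.05, -0.67, 0.07] rot [-0.002, 0.001, -0.001]
 -> [ 0.4644 -0.0829  0.3903] [180.   -0.   93.5]
lin [-0.0, -0.0, 0.55] rot [0.0, -0.0, -0.0]
lin [-0.0, -0.0, 0.54] rot [0.0, -0.0, -0.0]
 -> [ 0.4644 -0.0829  0.2813] [180.   -0.   93.5]
lin [0.01, 0.34, 0.0] rot [0.0, -0.0, -0.0]
lin [0.01, 0.33, 0.0] rot [0.0, -0.0, -0.0]
 -> [ 0.5312 -0.0768  0.2814] [180.   -0.   93.5]
lin [-0.0, 0.0, 0.41] rot [0.0, -0.0, -0.0]
 -> [ 0.5312 -0.0768  0.2404] [180.   -0.   93.5]
389 [0.373 0.017 0.021] [0.433 0.074 0.1  ]
151 [0.39  0.021 0.15 ] [0.422 0.055 0.202]
209 [0.396 0.003 0.021] [0.445 0.068 0.1  ]
171 [0.391 0.02  0.15 ] [0.428 0.053 0.205]
```

Call:
apply_moves --linear '[[0, -0.12, 0.01], [0, -0.26, 0.03], [0, -0.4, 0.05], [0.03, -0.55, 0.07], [0.05, -0.68, 0.07]]' --delta_rot '[[0, 0, 0], [0, 0, 0], [-0.002, 0, 0], [-0.002, 0, 0], [-0.002, 0, 0]]'

```text
clock: 11.18
position: [0.4624, -0.08, 0.3903]
tool_rot: [3.141, 0.001, 1.633]
force: [0.8, 0.2, -3.4]
grip_width: 0.0108
finger_force: 59.0
```

Call:
apply_moves --linear '[[0, 0, 0.08], [0, 0, 0.19], [0, 0, 0.31], [0, 0, 0.43], [0, 0, 0.55]]' --delta_rot '[[0, 0, 0], [0, 0, 0], [0, 0, 0], [0, 0, 0], [0, 0, 0]]'

```text
clock: 11.6
position: [0.4638, -0.0801, 0.3351]
tool_rot: [3.14, 0.001, 1.634]
force: [-0.4, -0.0, -3.9]
grip_width: 0.0107
finger_force: 59.0
```

Call:
apply_moves --linear '[[0, 0, 0.12], [0, 0, 0.24], [0, 0, 0.36], [0, 0, 0.46], [0, 0, 0.53]]' --delta_rot '[[0, 0, 0], [0, 0, 0], [0, 0, 0], [0, 0, 0], [0, 0, 0]]'

```text
clock: 12.02
position: [0.4636, -0.0801, 0.2818]
tool_rot: [3.141, 0.0, 1.634]
force: [-0.0, -0.1, -4.1]
grip_width: 0.011
finger_force: 59.0
```

```bash
python3 - <<'E'
from h import *
p,r,s=now(); print(s['clock'],p,np.degrees(r.as_euler('xyz')),s['force'])
a=grab('scene','s3');b=grab('side','d3')
for x in(a,b):
    w=cloud(*x[1:]); m=(np.abs(w[...,0]-p[0])<.05)&(np.abs(w[...,1]-p[1])<.09)
    for z0,z1 in((.118,.172),(.18,.25)):
        P=w[m&(w[...,2]>z0)&(w[...,2]<z1)]; print(z0,len(P),np.percentile(P,[1,50,99],axis=0).round(3).tolist())
K,M=a[2:];u,v=proj(K,M,np.array([.5,-.08,.2])).astype(int);A=cv2.resize(a[0][v-60:v+60,u-50:u+50],None,fx=4,fy=4,interpolation=2)
K,M=b[2:];u,v=proj(K,M,np.array([.5,-.08,.2])).astype(int);B=cv2.resize(b[0][v-60:v+60,u-50:u+50],None,fx=4,fy=4,interpolation=2)
cv2.imwrite('pics/c3.png',np.hstack([A,B])[:,:,::-1])
plan([((.5315,-.077,.281),rot(93.5),2)])
E
```

```text
12.0167 [ 0.46364547 -0.08014134  0.28184214] [1.79977289e+02 2.80170047e-02 9.36069566e+01] [-0.03715314 -0.09375181 -4.0997828 ]
0.118 795 [[0.422, -0.143, 0.126], [0.456, -0.081, 0.146], [0.5, 0.005, 0.171]]
0.18 127 [[0.444, -0.14, 0.181], [0.454, -0.107, 0.226], [0.491, -0.028, 0.25]]
0.118 520 [[0.423, -0.142, 0.123], [0.455, -0.081, 0.142], [0.498, -0.019, 0.169]]
0.18 119 [[0.441, -0.127, 0.182], [0.449, -0.054, 0.224], [0.485, -0.027, 0.249]]
lin [-0.01, 0.34, 0.01] rot [-0.0, 0.0, 0.0]
lin [-0.0, 0.34, 0.0] rot [-0.0, 0.0, 0.0]
 -> [ 0.5315 -0.0769  0.2811] [-180.     0.    93.6]
```

View pics/c3.png

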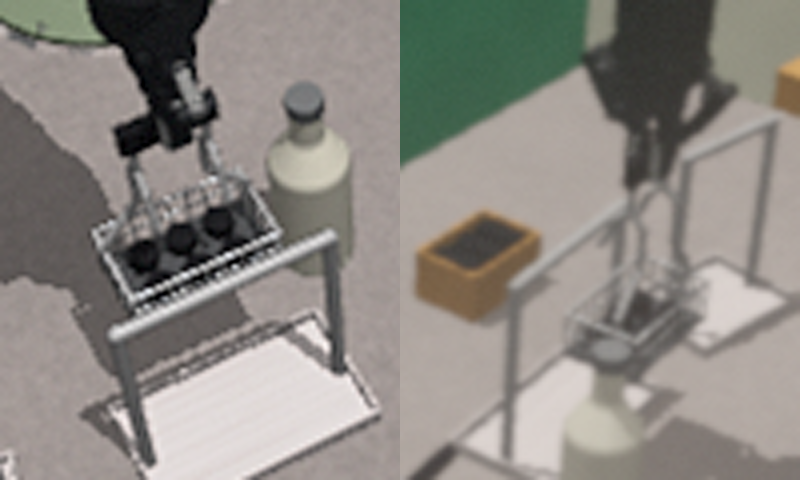

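The scene and side crops show the wide basket on the robot side of the bar, hooks above bar level and rim below it. It is between the posts and clear of the bottle. All 10 pictures are now used, so from here I check by numbers.

Call:
apply_moves --linear '[[0, 0.05, 0], [0, 0.12, 0], [0, 0.2, 0], [0, 0.27, 0], [0, 0.35, 0]]' --delta_rot '[[0, 0, 0], [0, 0, 0], [0, 0, 0], [0, 0, 0], [0, 0, 0]]'

```text
clock: 12.53
position: [0.5, -0.0779, 0.2834]
tool_rot: [3.14, 0.001, 1.634]
force: [0.1, -0.3, -3.4]
grip_width: 0.0109
finger_force: 59.0
```

Call:
apply_moves --linear '[[0, 0.08, 0], [0, 0.16, 0], [0, 0.24, 0], [0, 0.3, 0], [0, 0.34, 0]]' --delta_rot '[[0, 0, 0], [0, 0, 0], [0, 0, 0], [0, 0, 0], [0, 0, 0]]'

```text
clock: 12.95
position: [0.5337, -0.0757, 0.2831]
tool_rot: [3.14, 0.0, 1.634]
force: [-0.1, 0.2, -3.5]
grip_width: 0.011
finger_force: 59.0
```

```bash
cat >> h.py <<'E'
def chk(tag,c,bands,rx=.06,ry=.075):
    p,r,s=now(); print(s['clock'],p,np.degrees(r.as_euler('xyz')),s['force'])
    for n,t in(('scene','s'+tag),('side','d'+tag)):
        w=cloud(*grab(n,t)[1:]); m=(np.abs(w[...,0]-c[0])<rx)&(np.abs(w[...,1]-c[1])<ry)
        for z0,z1 in bands:
            P=w[m&(w[...,2]>z0)&(w[...,2]<z1)]; print(t,z0,len(P),np.percentile(P,[1,50,99],axis=0).round(3).tolist() if len(P) else '')
E
python3 - <<'E'
from h import *
chk('4',(.531,-.08),[(.1,.18),(.182,.2),(.202,.25)])
E
```

```text
12.95 [ 0.53368641 -0.07571787  0.28312493] [1.79922151e+02 1.77357565e-02 9.36040389e+01] [-0.0715513   0.23856723 -3.45112426]
s4 0.1 932 [[0.497, -0.138, 0.128], [0.539, -0.078, 0.145], [0.57, -0.018, 0.176]]
s4 0.182 218 [[0.517, -0.154, 0.188], [0.533, -0.082, 0.196], [0.542, -0.007, 0.2]]
s4 0.202 93 [[0.517, -0.118, 0.202], [0.526, -0.102, 0.233], [0.56, -0.047, 0.249]]
d4 0.1 511 [[0.495, -0.139, 0.124], [0.518, -0.072, 0.142], [0.568, -0.015, 0.175]]
d4 0.182 101 [[0.51, -0.151, 0.182], [0.527, -0.078, 0.191], [0.537, -0.008, 0.199]]
d4 0.202 86 [[0.512, -0.108, 0.203], [0.52, -0.053, 0.23], [0.554, -0.042, 0.25]]
```

Call:
apply_moves --linear '[[0, 0, 0.06], [0, -0.01, 0.14], [0, -0.01, 0.22], [0, -0.01, 0.3], [0, -0.01, 0.36]]' --delta_rot '[[0, 0, 0], [0, 0, 0], [0, 0, 0], [0, 0, 0], [0, 0, 0]]'

```text
clock: 13.47
position: [0.5314, -0.0761, 0.246]
tool_rot: [3.141, 0.001, 1.633]
force: [-0.4, 0.4, -4.0]
grip_width: 0.011
finger_force: 59.0
```

Call:
apply_moves --linear '[[0, 0, 0.03], [0, 0, 0.06], [0, 0, 0.09], [0, 0, 0.12], [0, 0, 0.14]]' --delta_rot '[[0, 0, 0], [0, 0, 0], [0, 0, 0], [0, 0, 0], [0, 0, 0]]'

```text
clock: 13.88
position: [0.532, -0.076, 0.233]
tool_rot: [3.14, 0.001, 1.633]
force: [0.2, -0.0, -4.1]
grip_width: 0.0111
finger_force: 59.0
```

Call:
apply_moves --linear '[[0, 0, 0.01], [0, 0, 0.02], [0, 0, 0.03], [0, 0, 0.04], [0, 0, 0.05]]' --delta_rot '[[0, 0, 0], [0, 0, 0], [0, 0, 0], [0, 0, 0], [0, 0, 0]]'

```text
clock: 14.3
position: [0.532, -0.076, 0.2283]
tool_rot: [3.14, 0.001, 1.634]
force: [-0.1, 0.5, -4.6]
grip_width: 0.0109
finger_force: 59.0
```

Call:
apply_moves --linear '[[0, 0, 0.01], [0, 0, 0.02], [0, 0, 0.03], [0, 0, 0.03], [0, 0, 0.03]]' --delta_rot '[[0, 0, 0], [0, 0, 0], [0, 0, 0], [0, 0, 0], [0, 0, 0]]'

```text
clock: 14.72
position: [0.5319, -0.076, 0.2252]
tool_rot: [3.14, 0.001, 1.634]
force: [0.5, -0.1, -3.8]
grip_width: 0.0109
finger_force: 59.0
```

Call:
apply_moves --linear '[[0, 0, 0.01], [0, 0, 0.02], [0, 0, 0.02], [0, 0, 0.02], [0, 0, 0.02]]' --delta_rot '[[0, 0, 0], [0, 0, 0], [0, 0, 0], [0, 0, 0], [0, 0, 0]]'

```text
clock: 15.13
position: [0.5321, -0.076, 0.2233]
tool_rot: [3.14, 0.001, 1.634]
force: [0.7, -0.7, -3.7]
grip_width: 0.0114
finger_force: 59.2
```

Call:
apply_moves --linear '[[0, 0, 0.01], [0, 0, 0.02], [0, 0, 0.02], [0, 0, 0.02], [0, 0, 0.02]]' --delta_rot '[[0, 0, 0], [0, 0, 0], [0, 0, 0], [0, 0, 0], [0, 0, 0]]'

```text
clock: 15.55
position: [0.5327, -0.0759, 0.2225]
tool_rot: [3.138, 0.001, 1.633]
force: [-2.8, -0.1, 17.3]
grip_width: 0.0109
finger_force: 62.3
```

```bash
python3 - <<'E'
from h import *
chk('5',(.531,-.08),[(.05,.12),(.182,.197),(.2,.217)])
E
```

```text
15.55 [ 0.53265661 -0.07591928  0.22254125] [1.79808652e+02 7.34531251e-02 9.35877739e+01] [-2.77052368 -0.0512511  17.29777165]
s5 0.05 959 [[0.494, -0.139, 0.068], [0.531, -0.079, 0.085], [0.569, -0.018, 0.115]]
s5 0.182 156 [[0.52, -0.154, 0.184], [0.536, -0.079, 0.194], [0.553, -0.008, 0.197]]
s5 0.2 38 [[0.524, -0.122, 0.2], [0.534, -0.061, 0.203], [0.541, -0.021, 0.215]]
d5 0.05 470 [[0.492, -0.14, 0.064], [0.522, -0.07, 0.084], [0.566, -0.016, 0.117]]
d5 0.182 122 [[0.512, -0.153, 0.182], [0.527, -0.075, 0.19], [0.547, -0.007, 0.196]]
d5 0.2 15 [[0.519, -0.103, 0.2], [0.529, -0.052, 0.204], [0.535, -0.041, 0.213]]
```

Call:
apply_moves --linear '[[0, 0, -0.01], [0, 0, -0.01], [0, 0, -0.01], [0, 0, -0.01], [0, 0, -0.01]]' --delta_rot '[[0, 0, 0], [0, 0, 0], [0, 0, 0], [0, 0, 0], [0, 0, 0]]'

```text
clock: 16.07
position: [0.5324, -0.0759, 0.2228]
tool_rot: [3.139, 0.001, 1.633]
force: [-0.9, 0.5, 8.5]
grip_width: 0.0109
finger_force: 60.9
```

Call:
apply_moves --linear '[[0, 0, 0], [0, 0, 0], [0, 0, 0], [0, 0, 0], [0, 0, 0]]' --delta_rot '[[0, 0, 0], [0, 0, 0], [0, 0, 0], [0, 0, 0], [0, 0, 0]]' --gripper 0.1

```text
clock: 16.48
position: [0.5319, -0.076, 0.2221]
tool_rot: [3.14, 0.001, 1.634]
force: [0.1, 0.4, 0.8]
grip_width: 0.0471
finger_force: 0.0
```

Call:
apply_moves --linear '[[0, 0, 0], [0, 0, -0.1], [0, 0, -0.25], [0, 0, -0.45], [0, 0, -0.65]]' --delta_rot '[[0, 0, 0], [0, 0, 0], [0, 0, 0], [0, 0, 0], [0, 0, 0]]'

```text
clock: 16.9
position: [0.5317, -0.0758, 0.2886]
tool_rot: [3.14, 0.0, 1.634]
force: [-0.2, 0.6, 0.2]
grip_width: 0.047
finger_force: 0.0
```

Call:
apply_moves --linear '[[0, 0, -0.2], [0, 0, -0.4], [0, 0, -0.6], [0, 0, -0.8], [0, 0, -1.0]]' --delta_rot '[[0, 0, 0], [0, 0, 0], [0, 0, 0], [0, 0, 0], [0, 0, 0]]'

```text
clock: 17.32
position: [0.5315, -0.0757, 0.3891]
tool_rot: [3.14, 0.001, 1.634]
force: [-0.0, 0.6, -0.6]
grip_width: 0.0472
finger_force: 0.0
```

```bash
python3 - <<'E'
from h import *
chk('6',(.531,-.08),[(.05,.12),(.226,.26)])
print(fitgrip(['s6'],[.531,-.08,.2385],0,85,.222),fitgrip(['s6','d6'],[.531,-.08,.2385],None,85,.222))
g=np.array([.4186,.2548,.1975]); r=rot(95.4,30); z=r.apply([0,0,1])
print(fitgrip(['s6'],g))
plan([((.52,.05,.36),rot(94),2),(g-z*.1,r,3),(g+z*.017,r,2)])
E
```

```text
17.3167 [ 0.53148231 -0.07572006  0.38912997] [1.79889657e+02 3.71629079e-02 9.36115442e+01] [-0.00130469  0.59909586 -0.58549174]
s6 0.05 957 [[0.495, -0.139, 0.068], [0.532, -0.078, 0.086], [0.569, -0.018, 0.116]]
s6 0.226 211 [[0.524, -0.114, 0.23], [0.535, -0.08, 0.248], [0.541, -0.044, 0.255]]
d6 0.05 466 [[0.492, -0.139, 0.065], [0.521, -0.069, 0.083], [0.567, -0.015, 0.116]]
d6 0.226 106 [[0.521, -0.115, 0.227], [0.526, -0.07, 0.241], [0.536, -0.04, 0.249]]
(array([ 0.53097165, -0.07850248,  0.23991598]), array([ 3.41306284, 28.64788976]), np.float64(0.0015281468647731842), 191) (array([ 0.53097854, -0.07722731,  0.240014  ]), array([ 3.92126969, -4.22915129]), np.float64(0.0016728205208848487), 262)
(array([0.41903979, 0.25185955, 0.19833918]), array([ 4.97432954, 19.67898136]), np.float64(0.0021779473199312915), 159)
lin [0.63, -0.02, 0.15] rot [0.001, 0.0, -0.002]
lin [0.63, -0.03, 0.16] rot [0.001, 0.0, -0.002]
 -> [0.5195 0.0498 0.3596] [1.799e+02 1.000e-01 9.410e+01]
lin [0.7, -0.45, 0.25] rot [-0.083, 0.001, -0.004]
lin [0.71, -0.49, 0.17] rot [-0.083, 0.001, -0.004]
lin [0.71, -0.5, 0.08] rot [-0.083, 0.001, -0.004]
 -> [0.3686 0.2504 0.2845] [1.50e+02 1.00e-01 9.56e+01]
lin [-0.0, 0.0, 0.59] rot [-0.0, 0.0, 0.001]
lin [-0.0, 0.0, 0.58] rot [-0.0, 0.0, 0.001]
 -> [0.4268 0.2558 0.1831] [150.   -0.   95.3]
```

The wide basket hangs free and level, grip at z 0.240. Next is the narrow one.

Call:
apply_moves --linear '[[0.13, 0, 0.03], [0.25, -0.01, 0.06], [0.38, -0.01, 0.09], [0.5, -0.02, 0.12], [0.63, -0.02, 0.15]]' --delta_rot '[[0, 0, 0], [0, 0, -0.001], [0, 0, -0.001], [0, 0, -0.002], [0.001, 0, -0.002]]'

```text
clock: 17.83
position: [0.5253, -0.012, 0.3719]
tool_rot: [-3.141, 0.001, 1.638]
force: [0.4, 0.8, -0.3]
grip_width: 0.0468
finger_force: 0.0
```

Call:
apply_moves --linear '[[0.13, 0, 0.03], [0.25, -0.01, 0.06], [0.38, -0.02, 0.1], [0.5, -0.02, 0.13], [0.63, -0.03, 0.16]]' --delta_rot '[[0, 0, 0], [0, 0, -0.001], [0, 0, -0.001], [0, 0, -0.002], [0.001, 0, -0.002]]'

```text
clock: 18.25
position: [0.5183, 0.0505, 0.3559]
tool_rot: [-3.139, 0.001, 1.642]
force: [-0.7, -0.2, -0.8]
grip_width: 0.0468
finger_force: 0.0
```

Call:
apply_moves --linear '[[0.14, -0.09, 0.05], [0.28, -0.18, 0.1], [0.42, -0.27, 0.15], [0.56, -0.36, 0.2], [0.7, -0.45, 0.25]]' --delta_rot '[[-0.017, 0, -0.001], [-0.033, 0, -0.002], [-0.05, 0, -0.003], [-0.066, 0.001, -0.004], [-0.083, 0.001, -0.004]]'

```text
clock: 18.67
position: [0.4679, 0.1171, 0.3309]
tool_rot: [2.969, -0.001, 1.651]
force: [0.4, -0.1, 0.5]
grip_width: 0.047
finger_force: 0.0
```

Call:
apply_moves --linear '[[0.14, -0.1, 0.03], [0.28, -0.2, 0.07], [0.42, -0.29, 0.1], [0.56, -0.39, 0.14], [0.71, -0.49, 0.17]]' --delta_rot '[[-0.017, 0, -0.001], [-0.033, 0, -0.002], [-0.05, 0, -0.003], [-0.066, 0.001, -0.004], [-0.083, 0.001, -0.004]]'

```text
clock: 19.08
position: [0.4169, 0.1841, 0.3059]
tool_rot: [2.795, -0.001, 1.66]
force: [1.4, 0.6, -0.2]
grip_width: 0.0471
finger_force: 0.0
```

Call:
apply_moves --linear '[[0.14, -0.1, 0.02], [0.28, -0.2, 0.03], [0.42, -0.3, 0.05], [0.56, -0.4, 0.06], [0.71, -0.5, 0.08]]' --delta_rot '[[-0.017, 0, -0.001], [-0.033, 0, -0.002], [-0.05, 0, -0.003], [-0.066, 0.001, -0.004], [-0.083, 0.001, -0.004]]'

```text
clock: 19.5
position: [0.3666, 0.2509, 0.282]
tool_rot: [2.62, -0.0, 1.668]
force: [1.9, 0.5, -0.9]
grip_width: 0.0471
finger_force: 0.0
```

```bash
python3 - <<'E'
from h import *
p,r,s=now(); print(s['clock'],p,np.degrees(r.as_euler('xyz')),s['qpos'],s['force'])
grab('wrist','w7')
g=np.array([.4186,.2548,.1975])
print(fitgrip(['w7'],g,np.radians(30)),fitgrip(['w7'],g))
r=rot(95.4,30); z=r.apply([0,0,1])
plan([(g+z*.017,r,2)])
E
```

```text
19.5 [0.36656322 0.25093867 0.28203744] [ 1.50129831e+02 -9.39497707e-03  9.55930310e+01] [-0.04097447  0.04076448 -1.00165938  2.28436694  0.78148891  0.66208353
 -1.52754262] [ 1.90298854  0.51403418 -0.91188126]
(array([0.41966579, 0.25402324, 0.19768945]), array([ 6.89876972, 28.64788976]), np.float64(0.0010343810729013983), 351) (array([0.41789723, 0.25372592, 0.19657749]), array([ 7.18135608, 18.38776718]), np.float64(0.0008578486853821233), 351)
lin [-0.02, 0.02, 0.58] rot [0.0, -0.001, -0.0]
lin [-0.02, 0.03, 0.58] rot [0.0, -0.001, -0.0]
 -> [0.4272 0.2554 0.1833] [150.   -0.   95.3]
```

Call:
apply_moves --linear '[[0, 0.01, 0.12], [-0.01, 0.01, 0.24], [-0.01, 0.02, 0.36], [-0.02, 0.02, 0.48], [-0.02, 0.03, 0.6]]' --delta_rot '[[0, 0, 0], [0, 0, 0], [0, 0, 0], [0, 0, 0], [0, 0, 0]]'

```text
clock: 19.97
position: [0.3996, 0.2514, 0.2306]
tool_rot: [2.623, 0.001, 1.668]
force: [0.4, -0.9, 0.1]
grip_width: 0.0471
finger_force: 0.0
```

Call:
apply_moves --linear '[[0, 0, 0.12], [0, 0.01, 0.24], [0, 0.01, 0.36], [-0.01, 0.02, 0.47], [-0.01, 0.02, 0.55]]' --delta_rot '[[0, 0, 0], [0, 0, 0], [0, 0, 0], [0, 0, 0], [0, 0, 0]]'

```text
clock: 20.38
position: [0.4286, 0.2531, 0.1835]
tool_rot: [2.624, 0.001, 1.668]
force: [-0.1, -1.0, -0.0]
grip_width: 0.047
finger_force: 0.0
```

Call:
apply_moves --linear '[[0, 0, 0], [0, 0, 0], [0, 0, 0], [0, 0, 0], [0, 0, 0]]' --delta_rot '[[0, 0, 0], [0, 0, 0], [0, 0, 0], [0, 0, 0], [0, 0, 0]]' --gripper -1 --force 60

```text
clock: 20.8
position: [0.4283, 0.2532, 0.1849]
tool_rot: [2.623, 0.001, 1.668]
force: [-6.3, -1.2, 5.5]
grip_width: 0.0109
finger_force: 59.6
```

Call:
apply_moves --linear '[[0, 0, 0], [0, 0, 0], [0, 0, 0], [0, 0, 0], [0, 0, 0]]' --delta_rot '[[0, 0, 0], [0, 0, 0], [0, 0, 0], [0, 0, 0], [0, 0, 0]]'

```text
clock: 21.22
position: [0.4283, 0.2532, 0.1849]
tool_rot: [2.623, 0.001, 1.668]
force: [-6.7, -1.6, 5.1]
grip_width: 0.0104
finger_force: 59.6
```

Call:
apply_moves --linear '[[0, 0, -0.1], [0, 0, -0.24], [0, 0, -0.38], [0, 0, -0.52], [0, 0, -0.65]]' --delta_rot '[[0, 0, 0], [0, 0, 0], [0, 0, 0], [0, 0, 0], [0, 0, 0]]'

```text
clock: 21.63
position: [0.3961, 0.2498, 0.2417]
tool_rot: [2.623, 0.001, 1.668]
force: [0.5, 0.3, -2.5]
grip_width: 0.0111
finger_force: 58.8
```

```bash
python3 - <<'E'
from h import *
p,r,s=now(); print(s['qpos'],s['force'],s['finger_force']); z=r.apply([0,0,1])
plan([(p-z*.07,r,1),((.42,.235,.40),rot(95.4),4),((.56,.12,.41),rot(90),2),((.59,-.1,.41),rot(84),3),((.53,-.329,.40),rot(81.3),3)])
E
```

```text
[-0.08881675  0.18410073 -0.95417264  2.30155852  1.02827524  0.66077451
 -1.73175459] [ 0.50095334  0.27850368 -2.4633952 ] 58.83502006530762
lin [-0.0, 0.0, -0.7] rot [0.0, 0.0, 0.0]
 -> [0.3615 0.2465 0.3025] [1.503e+02 1.000e-01 9.560e+01]
lin [-0.04, 0.24, -0.14] rot [0.062, 0.0, 0.0]
lin [-0.04, 0.23, -0.17] rot [0.062, 0.0, 0.0]
lin [-0.05, 0.2, -0.2] rot [0.062, 0.0, 0.0]
lin [-0.04, 0.17, -0.22] rot [0.062, 0.0, 0.0]
 -> [0.4198 0.2352 0.3995] [-1.80e+02  1.00e-01  9.56e+01]
lin [-0.64, 0.64, -0.05] rot [-0.0, 0.0, 0.023]
lin [-0.61, 0.67, -0.05] rot [-0.0, 0.0, 0.023]
 -> [0.5596 0.1201 0.4096] [-1.8e+02  1.0e-01  9.0e+01]
lin [-0.73, 0.1, -0.0] rot [-0.0, 0.0, 0.017]
lin [-0.73, 0.13, -0.0] rot [-0.0, 0.0, 0.017]
lin [-0.73, 0.15, -0.0] rot [-0.0, 0.0, 0.017]
 -> [ 0.5899 -0.1002  0.4098] [-1.80e+02  1.00e-01  8.39e+01]
lin [-0.78, -0.12, 0.03] rot [-0.0, 0.0, 0.007]
lin [-0.78, -0.11, 0.04] rot [-0.0, 0.0, 0.007]
lin [-0.78, -0.09, 0.03] rot [-0.0, 0.0, 0.007]
 -> [ 0.53   -0.3287  0.4001] [-1.80e+02  1.00e-01  8.14e+01]
```

Call:
apply_moves --linear '[[0, 0, -0.14], [0, 0, -0.28], [0, 0, -0.42], [0, 0, -0.56], [0, 0, -0.7]]' --delta_rot '[[0, 0, 0], [0, 0, 0], [0, 0, 0], [0, 0, 0], [0, 0, 0]]'

```text
clock: 22.05
position: [0.3614, 0.2465, 0.3024]
tool_rot: [2.623, 0.001, 1.668]
force: [-0.6, -0.4, -2.9]
grip_width: 0.0111
finger_force: 58.8
```

Call:
apply_moves --linear '[[-0.01, 0.05, -0.03], [-0.02, 0.1, -0.06], [-0.02, 0.14, -0.08], [-0.03, 0.19, -0.11], [-0.04, 0.24, -0.14]]' --delta_rot '[[0.012, 0, 0], [0.025, 0, 0], [0.037, 0, 0], [0.05, 0, 0], [0.062, 0, 0]]'

```text
clock: 22.47
position: [0.3761, 0.2438, 0.3263]
tool_rot: [2.754, 0.001, 1.668]
force: [-0.2, 0.0, -3.0]
grip_width: 0.0109
finger_force: 58.8
```

Call:
apply_moves --linear '[[-0.01, 0.05, -0.03], [-0.02, 0.09, -0.07], [-0.02, 0.14, -0.1], [-0.03, 0.18, -0.14], [-0.04, 0.23, -0.17]]' --delta_rot '[[0.012, 0, 0], [0.025, 0, 0], [0.037, 0, 0], [0.05, 0, 0], [0.062, 0, 0]]'

```text
clock: 22.88
position: [0.3912, 0.2413, 0.3508]
tool_rot: [2.884, 0.001, 1.668]
force: [-0.1, -0.5, -2.4]
grip_width: 0.0111
finger_force: 58.8
```

Call:
apply_moves --linear '[[-0.01, 0.04, -0.04], [-0.02, 0.08, -0.08], [-0.03, 0.12, -0.12], [-0.04, 0.16, -0.16], [-0.05, 0.2, -0.2]]' --delta_rot '[[0.012, 0, 0], [0.025, 0, 0], [0.037, 0, 0], [0.05, 0, 0], [0.062, 0, 0]]'

```text
clock: 23.3
position: [0.406, 0.2377, 0.3751]
tool_rot: [3.014, 0.001, 1.668]
force: [-0.0, -0.4, -2.7]
grip_width: 0.0107
finger_force: 58.8
```

Call:
apply_moves --linear '[[-0.01, 0.03, -0.04], [-0.02, 0.07, -0.09], [-0.03, 0.1, -0.13], [-0.04, 0.14, -0.18], [-0.04, 0.17, -0.22]]' --delta_rot '[[0.012, 0, 0], [0.025, 0, 0], [0.037, 0, 0], [0.05, 0, 0], [0.062, 0, 0]]'

```text
clock: 23.72
position: [0.4205, 0.235, 0.3993]
tool_rot: [-3.14, 0.001, 1.667]
force: [0.2, -0.6, -3.1]
grip_width: 0.0111
finger_force: 58.7
```

```bash
python3 - <<'E'
from h import *
p,r,s=now(); print(s['qpos'],p,np.degrees(r.as_euler('xyz')),s['force'],s['finger_force'])
plan([((.55,.12,.47),rot(92),3),((.56,-.1,.47),rot(85),3),((.464,-.318,.40),rot(81.3),3)])
E
```

```text
[ 0.0989974   0.22145853 -0.87642796  1.68024588  0.17467597  1.32395228
 -0.71199466] [0.42050777 0.23499577 0.39927936] [-1.79899891e+02  5.89008293e-02  9.55399357e+01] [ 0.19246824 -0.55368217 -3.11732159] 58.722036480903625
lin [-0.42, 0.39, -0.24] rot [-0.0, 0.0, 0.01]
lin [-0.42, 0.4, -0.23] rot [-0.0, 0.0, 0.01]
lin [-0.41, 0.41, -0.24] rot [-0.0, 0.0, 0.01]
 -> [0.5497 0.1195 0.4702] [-1.799e+02  1.000e-01  9.190e+01]
lin [-0.73, 0.01, 0.0] rot [-0.0, 0.0, 0.019]
lin [-0.73, 0.04, 0.0] rot [-0.0, 0.0, 0.019]
lin [-0.73, 0.07, 0.0] rot [-0.0, 0.0, 0.019]
 -> [ 0.5604 -0.0997  0.4704] [-1.799e+02  1.000e-01  8.510e+01]
lin [-0.75, -0.26, 0.24] rot [-0.0, 0.0, 0.011]
lin [-0.76, -0.24, 0.23] rot [-0.0, 0.0, 0.011]
lin [-0.76, -0.22, 0.24] rot [-0.0, 0.0, 0.011]
 -> [ 0.4641 -0.3177  0.3999] [-1.799e+02  1.000e-01  8.110e+01]
```

Call:
apply_moves --linear '[[-0.08, 0.08, -0.05], [-0.16, 0.15, -0.09], [-0.25, 0.23, -0.14], [-0.33, 0.31, -0.19], [-0.42, 0.39, -0.24]]' --delta_rot '[[0, 0, 0.002], [0, 0, 0.004], [0, 0, 0.006], [0, 0, 0.008], [0, 0, 0.01]]'

```text
clock: 24.13
position: [0.4642, 0.1961, 0.4233]
tool_rot: [-3.142, 0.001, 1.646]
force: [0.7, -0.2, -2.6]
grip_width: 0.011
finger_force: 58.7
```

Call:
apply_moves --linear '[[-0.08, 0.08, -0.05], [-0.16, 0.16, -0.09], [-0.25, 0.24, -0.14], [-0.33, 0.32, -0.19], [-0.42, 0.4, -0.23]]' --delta_rot '[[0, 0, 0.002], [0, 0, 0.004], [0, 0, 0.006], [0, 0, 0.008], [0, 0, 0.01]]'

```text
clock: 24.55
position: [0.5073, 0.1577, 0.4462]
tool_rot: [-3.141, 0.001, 1.625]
force: [-0.1, 0.0, -1.8]
grip_width: 0.0111
finger_force: 58.7
```

Call:
apply_moves --linear '[[-0.08, 0.08, -0.05], [-0.16, 0.16, -0.09], [-0.25, 0.24, -0.14], [-0.33, 0.33, -0.19], [-0.41, 0.41, -0.24]]' --delta_rot '[[0, 0, 0.002], [0, 0, 0.004], [0, 0, 0.006], [0, 0, 0.008], [0, 0, 0.01]]'

```text
clock: 24.97
position: [0.5506, 0.1188, 0.47]
tool_rot: [-3.141, 0.001, 1.604]
force: [-0.8, -0.4, -2.0]
grip_width: 0.0109
finger_force: 58.7
```

Call:
apply_moves --linear '[[-0.14, 0, 0], [-0.29, 0, 0], [-0.44, 0.01, 0], [-0.58, 0.01, 0], [-0.73, 0.01, 0]]' --delta_rot '[[0, 0, 0.004], [0, 0, 0.008], [0, 0, 0.011], [0, 0, 0.015], [0, 0, 0.019]]'

```text
clock: 25.38
position: [0.553, 0.0453, 0.4698]
tool_rot: [-3.141, 0.001, 1.564]
force: [0.3, -0.0, -2.5]
grip_width: 0.0112
finger_force: 58.8
```

Call:
apply_moves --linear '[[-0.14, 0.01, 0], [-0.29, 0.02, 0], [-0.44, 0.02, 0], [-0.58, 0.03, 0], [-0.73, 0.04, 0]]' --delta_rot '[[0, 0, 0.004], [0, 0, 0.008], [0, 0, 0.011], [0, 0, 0.015], [0, 0, 0.019]]'

```text
clock: 25.8
position: [0.5567, -0.0276, 0.4699]
tool_rot: [-3.141, 0.001, 1.524]
force: [-0.5, 0.6, -2.1]
grip_width: 0.0113
finger_force: 58.8
```

Call:
apply_moves --linear '[[-0.14, 0.01, 0], [-0.29, 0.03, 0], [-0.44, 0.04, 0], [-0.58, 0.06, 0], [-0.73, 0.07, 0]]' --delta_rot '[[0, 0, 0.004], [0, 0, 0.008], [0, 0, 0.011], [0, 0, 0.015], [0, 0, 0.019]]'

```text
clock: 26.22
position: [0.5605, -0.1008, 0.4699]
tool_rot: [-3.141, 0.001, 1.485]
force: [-0.1, -0.2, -2.6]
grip_width: 0.0111
finger_force: 58.8
```

Call:
apply_moves --linear '[[-0.15, -0.05, 0.02], [-0.3, -0.1, 0.06], [-0.45, -0.16, 0.12], [-0.6, -0.21, 0.18], [-0.75, -0.26, 0.24]]' --delta_rot '[[0, 0, 0.002], [0, 0, 0.004], [0, 0, 0.007], [0, 0, 0.009], [0, 0, 0.011]]'

```text
clock: 26.63
position: [0.5276, -0.1734, 0.4458]
tool_rot: [-3.141, 0.001, 1.462]
force: [0.1, 0.8, -2.5]
grip_width: 0.0103
finger_force: 58.8
```

Call:
apply_moves --linear '[[-0.15, -0.05, 0.05], [-0.3, -0.1, 0.09], [-0.46, -0.14, 0.14], [-0.61, -0.19, 0.18], [-0.76, -0.24, 0.23]]' --delta_rot '[[0, 0, 0.002], [0, 0, 0.004], [0, 0, 0.007], [0, 0, 0.009], [0, 0, 0.011]]'

```text
clock: 27.05
position: [0.4954, -0.2465, 0.4229]
tool_rot: [-3.141, 0.001, 1.438]
force: [0.1, -0.3, -2.0]
grip_width: 0.011
finger_force: 58.8
```

Call:
apply_moves --linear '[[-0.15, -0.04, 0.05], [-0.3, -0.09, 0.1], [-0.46, -0.13, 0.14], [-0.62, -0.18, 0.19], [-0.76, -0.22, 0.24]]' --delta_rot '[[0, 0, 0.002], [0, 0, 0.004], [0, 0, 0.007], [0, 0, 0.009], [0, 0, 0.011]]'

```text
clock: 27.47
position: [0.4633, -0.3193, 0.3988]
tool_rot: [-3.141, 0.001, 1.415]
force: [0.1, -1.3, -3.5]
grip_width: 0.0108
finger_force: 58.8
```

```bash
python3 - <<'E'
from h import *
chk('8',(.464,-.318),[(.235,.29),(.3,.37)],.055,.06)
plan([((.464,-.318,.281),rot(81.3),2)])
E
```

```text
27.4667 [ 0.46327396 -0.31928099  0.39879907] [-1.79960982e+02  7.68701964e-02  8.10781449e+01] [ 0.0527616  -1.29266952 -3.54953405]
s8 0.235 820 [[0.424, -0.358, 0.245], [0.464, -0.32, 0.263], [0.5, -0.277, 0.289]]
s8 0.3 144 [[0.445, -0.35, 0.303], [0.458, -0.318, 0.347], [0.492, -0.282, 0.369]]
d8 0.235 388 [[0.42, -0.36, 0.239], [0.449, -0.304, 0.259], [0.498, -0.274, 0.286]]
d8 0.3 123 [[0.438, -0.353, 0.301], [0.45, -0.297, 0.345], [0.487, -0.283, 0.369]]
lin [0.01, 0.01, 0.59] rot [-0.001, 0.0, -0.002]
lin [0.02, 0.0, 0.58] rot [-0.001, 0.0, -0.002]
 -> [ 0.4637 -0.3177  0.281 ] [1.799e+02 1.000e-01 8.140e+01]
```

Call:
apply_moves --linear '[[0, 0, 0.08], [0, 0, 0.2], [0.01, 0, 0.33], [0.01, 0, 0.46], [0.02, 0, 0.59]]' --delta_rot '[[0, 0, 0], [0, 0, -0.001], [0, 0, -0.001], [0, 0, -0.002], [0, 0, -0.002]]'

```text
clock: 27.98
position: [0.4647, -0.315, 0.3393]
tool_rot: [-3.141, 0.001, 1.422]
force: [0.5, 0.1, -2.8]
grip_width: 0.0111
finger_force: 58.7
```

Call:
apply_moves --linear '[[0, 0, 0.13], [0, 0, 0.26], [0, 0, 0.39], [0, 0, 0.5], [0, 0, 0.58]]' --delta_rot '[[0, 0, 0], [0, 0, 0], [0, 0, 0], [0, 0, 0], [0, 0, 0]]'

```text
clock: 28.4
position: [0.4643, -0.3151, 0.281]
tool_rot: [-3.14, 0.001, 1.421]
force: [0.3, 0.5, -2.4]
grip_width: 0.0112
finger_force: 58.7
```

```bash
python3 - <<'E'
from h import *
chk('9',(.464,-.318),[(.12,.172),(.2,.25)],.05,.06)
plan([((.533,-.330,.282),rot(81.3),2)])
E
```

```text
28.4 [ 0.46434518 -0.31506579  0.28096779] [-1.79933263e+02  3.45786893e-02  8.14330341e+01] [ 0.2510785   0.46277495 -2.44756213]
s9 0.12 606 [[0.424, -0.354, 0.127], [0.458, -0.314, 0.146], [0.501, -0.273, 0.171]]
s9 0.2 97 [[0.445, -0.346, 0.201], [0.474, -0.293, 0.231], [0.492, -0.28, 0.25]]
d9 0.12 361 [[0.422, -0.354, 0.121], [0.451, -0.298, 0.141], [0.5, -0.268, 0.169]]
d9 0.2 88 [[0.441, -0.344, 0.202], [0.453, -0.29, 0.229], [0.489, -0.276, 0.25]]
lin [-0.02, 0.35, -0.01] rot [-0.001, 0.0, 0.0]
lin [-0.02, 0.35, -0.0] rot [-0.001, 0.0, 0.0]
 -> [ 0.5326 -0.3296  0.2819] [179.9   0.   81.4]
```

Call:
apply_moves --linear '[[0, 0.05, 0], [-0.01, 0.12, 0], [-0.01, 0.2, 0], [-0.02, 0.28, 0], [-0.02, 0.36, 0]]' --delta_rot '[[0, 0, 0], [0, 0, 0], [0, 0, 0], [0, 0, 0], [0, 0, 0]]'

```text
clock: 28.92
position: [0.5008, -0.3233, 0.2824]
tool_rot: [-3.142, 0.001, 1.42]
force: [0.3, 0.2, -2.3]
grip_width: 0.0109
finger_force: 58.8
```

Call:
apply_moves --linear '[[0, 0.08, 0], [-0.01, 0.17, 0], [-0.01, 0.25, 0], [-0.02, 0.31, 0], [-0.02, 0.35, 0]]' --delta_rot '[[0, 0, 0], [0, 0, 0], [0, 0, 0], [0, 0, 0], [0, 0, 0]]'

```text
clock: 29.33
position: [0.5347, -0.3303, 0.282]
tool_rot: [-3.141, 0.001, 1.421]
force: [1.0, -0.7, -2.3]
grip_width: 0.0113
finger_force: 58.8
```

```bash
python3 - <<'E'
from h import *
chk('10',(.531,-.328),[(.12,.175),(.182,.2),(.205,.25)],.055,.055)
E
```

```text
29.3333 [ 0.534714   -0.33034976  0.28198041] [-1.79957851e+02  5.23473205e-02  8.13897126e+01] [ 0.9807663  -0.65402777 -2.25106459]
s10 0.12 712 [[0.497, -0.369, 0.127], [0.541, -0.331, 0.145], [0.572, -0.275, 0.173]]
s10 0.182 175 [[0.515, -0.382, 0.186], [0.533, -0.328, 0.196], [0.545, -0.274, 0.2]]
s10 0.205 90 [[0.516, -0.362, 0.209], [0.547, -0.351, 0.233], [0.564, -0.297, 0.25]]
d10 0.12 305 [[0.494, -0.381, 0.122], [0.518, -0.317, 0.142], [0.571, -0.282, 0.172]]
d10 0.182 73 [[0.511, -0.382, 0.183], [0.525, -0.329, 0.189], [0.542, -0.274, 0.197]]
d10 0.205 73 [[0.512, -0.359, 0.206], [0.523, -0.308, 0.231], [0.559, -0.292, 0.25]]
```

Call:
apply_moves --linear '[[0, 0, 0.06], [0, -0.01, 0.14], [0, -0.01, 0.22], [0, -0.01, 0.3], [0, -0.01, 0.36]]' --delta_rot '[[0, 0, 0], [0, 0, 0], [0, 0, 0], [0, 0, 0], [0, 0, 0]]'

```text
clock: 29.85
position: [0.5324, -0.3301, 0.2449]
tool_rot: [-3.14, 0.001, 1.42]
force: [0.1, 1.1, -3.7]
grip_width: 0.0109
finger_force: 58.7
```

Call:
apply_moves --linear '[[0, 0, 0.03], [0, 0, 0.06], [0, 0, 0.09], [0, 0, 0.12], [0, 0, 0.14]]' --delta_rot '[[0, 0, 0], [0, 0, 0], [0, 0, 0], [0, 0, 0], [0, 0, 0]]'

```text
clock: 30.27
position: [0.5329, -0.3301, 0.232]
tool_rot: [-3.141, 0.001, 1.42]
force: [0.3, 0.4, -2.5]
grip_width: 0.0112
finger_force: 58.7
```

Call:
apply_moves --linear '[[0, 0, 0.01], [0, 0, 0.02], [0, 0, 0.03], [0, 0, 0.04], [0, 0, 0.04]]' --delta_rot '[[0, 0, 0], [0, 0, 0], [0, 0, 0], [0, 0, 0], [0, 0, 0]]'

```text
clock: 30.68
position: [0.5329, -0.3301, 0.2281]
tool_rot: [-3.141, 0.001, 1.42]
force: [-0.3, 0.1, -2.4]
grip_width: 0.0108
finger_force: 58.7
```

Call:
apply_moves --linear '[[0, 0, 0.01], [0, 0, 0.02], [0, 0, 0.03], [0, 0, 0.03], [0, 0, 0.03]]' --delta_rot '[[0, 0, 0], [0, 0, 0], [0, 0, 0], [0, 0, 0], [0, 0, 0]]'

```text
clock: 31.1
position: [0.5329, -0.3301, 0.2251]
tool_rot: [-3.141, 0.001, 1.42]
force: [0.5, -0.1, -2.1]
grip_width: 0.011
finger_force: 58.7
```

Call:
apply_moves --linear '[[0, 0, 0.01], [0, 0, 0.02], [0, 0, 0.02], [0, 0, 0.02], [0, 0, 0.02]]' --delta_rot '[[0, 0, 0], [0, 0, 0], [0, 0, 0], [0, 0, 0], [0, 0, 0]]'

```text
clock: 31.52
position: [0.5329, -0.3301, 0.2232]
tool_rot: [-3.141, 0.001, 1.42]
force: [0.3, -1.0, -3.1]
grip_width: 0.0106
finger_force: 58.9
```

Call:
apply_moves --linear '[[0, 0, 0.01], [0, 0, 0.01], [0, 0, 0.01], [0, 0, 0.01], [0, 0, 0.01]]' --delta_rot '[[0, 0, 0], [0, 0, 0], [0, 0, 0], [0, 0, 0], [0, 0, 0]]'

```text
clock: 31.93
position: [0.5331, -0.3302, 0.2227]
tool_rot: [-3.142, 0.001, 1.42]
force: [-1.9, 0.9, 3.7]
grip_width: 0.0109
finger_force: 60.0
```

Call:
apply_moves --linear '[[0, 0, 0], [0, 0, 0], [0, 0, 0], [0, 0, 0], [0, 0, 0]]' --delta_rot '[[0, 0, 0], [0, 0, 0], [0, 0, 0], [0, 0, 0], [0, 0, 0]]' --gripper 0.1

```text
clock: 32.35
position: [0.5329, -0.3301, 0.2221]
tool_rot: [-3.141, 0.001, 1.42]
force: [-0.4, -0.1, -0.2]
grip_width: 0.0466
finger_force: 0.0
```

Call:
apply_moves --linear '[[0, 0, 0], [0, 0, -0.1], [0, 0, -0.25], [0, 0, -0.45], [0, 0, -0.65]]' --delta_rot '[[0, 0, 0], [0, 0, 0], [0, 0, 0], [0, 0, 0], [0, 0, 0]]'

```text
clock: 32.77
position: [0.5329, -0.3299, 0.2886]
tool_rot: [-3.141, 0.001, 1.421]
force: [0.2, -0.4, -0.9]
grip_width: 0.0469
finger_force: 0.0
```

Call:
apply_moves --linear '[[0, 0, -0.2], [0, 0, -0.4], [0, 0, -0.6], [0, 0, -0.8], [0, 0, -1.0]]' --delta_rot '[[0, 0, 0], [0, 0, 0], [0, 0, 0], [0, 0, 0], [0, 0, 0]]'

```text
clock: 33.18
position: [0.5329, -0.3298, 0.3891]
tool_rot: [-3.142, 0.001, 1.421]
force: [-0.4, 0.8, 0.5]
grip_width: 0.0472
finger_force: 0.0
```

Call:
apply_moves --linear '[[0, 0, 0], [0, 0, 0], [0, 0, 0], [0, 0, 0], [0, 0, 0]]' --delta_rot '[[0, 0, 0], [0, 0, 0], [0, 0, 0], [0, 0, 0], [0, 0, 0]]'

```text
clock: 33.6
position: [0.5328, -0.3299, 0.3866]
tool_rot: [-3.14, 0.001, 1.42]
force: [-0.2, 0.1, 0.1]
grip_width: 0.0468
finger_force: 0.0
```

```bash
python3 - <<'E'
from h import *
chk('11',(.531,-.328),[(.055,.12),(.226,.26)],.055,.055)
chk('12',(.531,-.08),[(.055,.12),(.226,.26)])
# frame difference between the two consecutive looks = stillness; bystanders vs start
for c in 'sd':
    print(c,np.abs(load(c+'11')[0].astype(int)-load(c+'12')[0]).max(2).__gt__(60).sum())
W0=cloud(*load('d0')[1:]);W1=cloud(*load('d12')[1:]);V0=cloud(*load('s0')[1:]);V1=cloud(*load('s12')[1:])
for nm,c,rr,z in(('bottle',(.408,.038),.05,(.02,.21)),('can',(.757,.09),.06,(.02,.11)),('carton',(.72,-.2),.1,(.02,.06))):
    for a in(W0,W1,V0,V1):
        m=(np.linalg.norm(a[...,:2]-c,axis=-1)<rr)&(a[...,2]>z[0])&(a[...,2]<z[1]); print(nm,m.sum(),a[m].mean(0).round(3))
E
```

```text
33.6 [ 0.53279642 -0.3298941   0.38658163] [-1.79906837e+02  4.38620487e-02  8.13855891e+01] [-0.15765081  0.11288917  0.07341384]
s11 0.055 729 [[0.493, -0.369, 0.068], [0.535, -0.33, 0.087], [0.57, -0.275, 0.115]]
s11 0.226 246 [[0.523, -0.363, 0.228], [0.535, -0.328, 0.248], [0.543, -0.293, 0.256]]
d11 0.055 309 [[0.491, -0.382, 0.063], [0.518, -0.323, 0.083], [0.57, -0.279, 0.118]]
d11 0.226 95 [[0.519, -0.363, 0.227], [0.527, -0.323, 0.24], [0.539, -0.288, 0.248]]
33.7 [ 0.53288175 -0.3299312   0.38675582] [-1.79924029e+02  4.73846665e-02  8.13831193e+01] [-0.42678636  0.4302339   0.3220957 ]
s12 0.055 958 [[0.495, -0.139, 0.068], [0.532, -0.078, 0.086], [0.57, -0.018, 0.115]]
s12 0.226 210 [[0.525, -0.114, 0.228], [0.536, -0.08, 0.248], [0.541, -0.044, 0.256]]
d12 0.055 471 [[0.492, -0.14, 0.064], [0.521, -0.069, 0.084], [0.566, -0.014, 0.116]]
d12 0.226 104 [[0.519, -0.112, 0.227], [0.526, -0.071, 0.242], [0.535, -0.038, 0.249]]
s 0
d 0
bottle 851 [0.397 0.054 0.105]
bottle 853 [0.397 0.054 0.105]
bottle 675 [0.424 0.031 0.123]
bottle 675 [0.424 0.031 0.123]
can 501 [0.75  0.095 0.071]
can 499 [0.75  0.095 0.071]
can 713 [0.775 0.072 0.085]
can 709 [0.775 0.072 0.085]
carton 489 [ 0.72  -0.197  0.043]
carton 478 [ 0.721 -0.196  0.043]
carton 1058 [ 0.732 -0.207  0.049]
carton 1043 [ 0.732 -0.207  0.049]
```

Both baskets hang level and still, and the bottle, can and carton have not moved, so I'm handing the job in.

```bash
python3 -c "
from workcell import workorder
print(workorder.job_done())"
```

```text
the job is handed in; nothing more can be done
None
```

The job is handed in at about 34 s: each basket hangs by its hooks on its own stand, measured level and still from both fixed cameras, and the bottle, can and carton have not moved.

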